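# Close the test cell crisscross and run the reference slugs round the meter

### The job

Tighten the four red thumb screws of the test cell's cover clockwise a little at a time, crossing over to the opposite screw each time: one round bringing each screw to about half way, then a second round turning each fully home, so the plate seats flat. Put every brass reference slug on the counter down in a pocket of the sample wheel, one to a pocket, and only with the cover tight and all slugs loaded, turn the wheel clockwise by its crank handle through at least one full turn, past the red mark once and on until the handle comes to the mark again. All slugs must be in their pockets at the end; leave the cup, funnel, tamping weight and scoop where they are.

Things in the scene. Friction and masses are not known exactly. Their poses are not given: they have to be found in the camera images.
- cover_mid (a point): Centre of the top face of the round aluminium cover plate (180 mm across, 10 thick) of the test cell, 91 mm above the counter when loose, 85 seated. z = plate normal, x and y parallel to the sides of the fixed grey base (180 x 180 x 35 mm) below it. Four thumb screws 68 mm from here at 45, 135, 225, 315 deg in this frame (a, b, c, d); each pulls its own edge down, so uneven turning tilts the plate
- wheel_mid (a point): Centre of the top face of the sample wheel, 36 mm above the counter: a level aluminium disc 228 mm across on a vertical axle, in a round fixed stand 256 mm across. Pockets 1 to 4 and an upright crank handle stand on it at 72-degree spacing, 78 mm from the axle. A blue fixed reader head (85 mm high) stands 16 mm outside the wheel on the side away from the robot
- crank_grip (a point): Centre of the crank handle's free-spinning black sleeve (upright, 24 mm diameter, 50 mm tall, centre 87 mm above the counter), 78 mm from the axle; pinch it from above and carry it round in a circle; it spins in the grip so the gripper need not turn. Turning needs about 1 to 2 N at the handle; the wheel stays where it is left
- wheel (a joint): Wheel angle in rad, growing clockwise seen from above; 0 = crank handle at the red index mark, exactly between it and the axle (mark: red tab 44 mm high on the fixed stand, 123 mm from the axle, on the side towards the robot). Starts 0.15 to 0.9 short of the mark (negative); runs on past 0 for up to two turns; a stop blocks it at -1.1
- screw_a_grip (a point): Middle of the upright bar of thumb screw a on the cover: red bar 36 long x 12 wide x 26 mm high on a black 34 mm disc, top of bar 13 mm above this point; grip it across its 12 mm width from above. The point's x axis runs along the bar, white line towards +x. Opposite screw: c. The four screws are 96 mm apart side to side
- screw_a (a joint): Thumb screw angle in rad, growing (tighter) clockwise seen from above: starts loose at 0 to 0.25, half way is 1.2, stops hard at 2.4 = fully tight. Bar parallel to the x axis of cover_mid at 0. Stays where it is left; turning needs about 0.05 N m
- screw_b_grip (a point): Middle of the upright bar of thumb screw b on the cover: red bar 36 long x 12 wide x 26 mm high on a black 34 mm disc, top of bar 13 mm above this point; grip it across its 12 mm width from above. The point's x axis runs along the bar, white line towards +x. Opposite screw: d. The four screws are 96 mm apart side to side
- screw_b (a joint): Thumb screw angle in rad, growing (tighter) clockwise seen from above: starts loose at 0 to 0.25, half way is 1.2, stops hard at 2.4 = fully tight. Bar parallel to the x axis of cover_mid at 0. Stays where it is left; turning needs about 0.05 N m
- screw_c_grip (a point): Middle of the upright bar of thumb screw c on the cover: red bar 36 long x 12 wide x 26 mm high on a black 34 mm disc, top of bar 13 mm above this point; grip it across its 12 mm width from above. The point's x axis runs along the bar, white line towards +x. Opposite screw: a. The four screws are 96 mm apart side to side
- screw_c (a joint): Thumb screw angle in rad, growing (tighter) clockwise seen from above: starts loose at 0 to 0.25, half way is 1.2, stops hard at 2.4 = fully tight. Bar parallel to the x axis of cover_mid at 0. Stays where it is left; turning needs about 0.05 N m
- screw_d_grip (a point): Middle of the upright bar of thumb screw d on the cover: red bar 36 long x 12 wide x 26 mm high on a black 34 mm disc, top of bar 13 mm above this point; grip it across its 12 mm width from above. The point's x axis runs along the bar, white line towards +x. Opposite screw: b. The four screws are 96 mm apart side to side
- screw_d (a joint): Thumb screw angle in rad, growing (tighter) clockwise seen from above: starts loose at 0 to 0.25, half way is 1.2, stops hard at 2.4 = fully tight. Bar parallel to the x axis of cover_mid at 0. Stays where it is left; turning needs about 0.05 N m
- pocket1 (a point): Centre of the floor of pocket 1 on the wheel (36 mm above the counter): square, 50 mm inside, white fences 3 mm thick and only 8 mm high; walls radial and tangential to the wheel; a round slug fits any way round
- pocket2 (a point): Centre of the floor of pocket 2 on the wheel (36 mm above the counter): square, 50 mm inside, white fences 3 mm thick and only 8 mm high; walls radial and tangential to the wheel; a round slug fits any way round
- pocket3 (a point): Centre of the floor of pocket 3 on the wheel (36 mm above the counter): square, 50 mm inside, white fences 3 mm thick and only 8 mm high; walls radial and tangential to the wheel; a round slug fits any way round
- pocket4 (a point): Centre of the floor of pocket 4 on the wheel (36 mm above the counter): square, 50 mm inside, white fences 3 mm thick and only 8 mm high; walls radial and tangential to the wheel; a round slug fits any way round
- slug1_mid (a point): Centre (half-way up) of sealed reference slug 1: upright brass cylinder, 40 mm diameter x 42 mm tall with a green band, 80 to 170 g, standing on the counter between the meter base and the wheel; two to four slugs are there, an absent one reads None from the start
- slug2_mid (a point): Centre (half-way up) of sealed reference slug 2: upright brass cylinder, 40 mm diameter x 42 mm tall with a green band, 80 to 170 g, standing on the counter between the meter base and the wheel; two to four slugs are there, an absent one reads None from the start
- slug3_mid (a point): Centre (half-way up) of sealed reference slug 3: upright brass cylinder, 40 mm diameter x 42 mm tall with a green band, 80 to 170 g, standing on the counter between the meter base and the wheel; two to four slugs are there, an absent one reads None from the start
- slug4_mid (a point): Centre (half-way up) of sealed reference slug 4: upright brass cylinder, 40 mm diameter x 42 mm tall with a green band, 80 to 170 g, standing on the counter between the meter base and the wheel; two to four slugs are there, an absent one reads None from the start
- cup: Bystander, leave alone: squat blue enamel sample cup, 80 mm across, 55 mm tall; origin at its underside
- funnel: Bystander, leave alone: chrome funnel standing mouth down, 100 mm across, 85 mm tall; origin at its underside
- tamper: Bystander, leave alone: black tamping weight on a rubber foot, 60 mm across, 88 mm tall; origin at its underside
- scoop: Bystander, leave alone: brass grain scoop lying beyond the work: tray 50 x 87 x 30 mm with a round handle 90 mm long; origin at its underside
There are look-alikes about, which are no part of the job. Leave any pink or purple look-alike of the part that bears slug1_mid alone.

How it is judged (in metres and radians):
On the way, in this order (a step that is already met when the one before it is completed fails the run):
1. two opposite screws are brought to about half way (over 0.8 rad) while the other two are still loose (under 0.6) (((value of joint each of screw_a, screw_c above 0.8 rad and value of joint each of screw_b, screw_d below 0.6 rad) or (value of joint each of screw_b, screw_d above 0.8 rad and value of joint each of screw_a, screw_c below 0.6 rad))), for 0.1 s.
2. all four screws are about half way (over 0.8 rad) (value of joint each of screw_a, screw_b, screw_c, screw_d above 0.8 rad), for 0.1 s.
3. two opposite screws are fully tight (over 2.2 rad) while the other two are not yet (under 1.9) (((value of joint each of screw_a, screw_c above 2.2 rad and value of joint each of screw_b, screw_d below 1.9 rad) or (value of joint each of screw_b, screw_d above 2.2 rad and value of joint each of screw_a, screw_c below 1.9 rad))), for 0.1 s.
4. all screws are fully tight and every slug is in a pocket, the wheel not yet turned past the mark (joint under 0.3 rad) (value of joint each of screw_a, screw_b, screw_c, screw_d above 2.2 rad and (horizontal distance between slug1_mid and pocket1 below 0.012 m or horizontal distance between slug1_mid and pocket2 below 0.012 m or horizontal distance between slug1_mid and pocket3 below 0.012 m or horizontal distance between slug1_mid and pocket4 below 0.012 m) and z of slug1_mid in the frame of wheel_mid between 0.012 and 0.028 m and (horizontal distance between slug2_mid and pocket1 below 0.012 m or horizontal distance between slug2_mid and pocket2 below 0.012 m or horizontal distance between slug2_mid and pocket3 below 0.012 m or horizontal distance between slug2_mid and pocket4 below 0.012 m) and z of slug2_mid in the frame of wheel_mid between 0.012 and 0.028 m and (horizontal distance between slug3_mid and pocket1 below 0.012 m or horizontal distance between slug3_mid and pocket2 below 0.012 m or horizontal distance between slug3_mid and pocket3 below 0.012 m or horizontal distance between slug3_mid and pocket4 below 0.012 m) and z of slug3_mid in the frame of wheel_mid between 0.012 and 0.028 m and (horizontal distance between slug4_mid and pocket1 below 0.012 m or horizontal distance between slug4_mid and pocket2 below 0.012 m or horizontal distance between slug4_mid and pocket3 below 0.012 m or horizontal distance between slug4_mid and pocket4 below 0.012 m) and z of slug4_mid in the frame of wheel_mid between 0.012 and 0.028 m and value of joint wheel below 0.3 rad), for 0.2 s.
5. the wheel has gone a full turn (joint over 6.1 rad) (value of joint wheel above 6.1 rad), for 0.1 s.
At the end, for the whole second after the job is handed in: All four screws over 2.2 rad and the cover level within 0.008 rad; every slug within 12 mm (horizontally) of the centre of a pocket and down on its floor (within 9 mm in height); the wheel at rest with its handle within 0.18 rad of the mark after one (or two) full turns past it (value of joint each of screw_a, screw_b, screw_c, screw_d above 2.2 rad and angle between cover_mid's own z axis and vertical below 0.008 rad and (horizontal distance between slug1_mid and pocket1 below 0.012 m or horizontal distance between slug1_mid and pocket2 below 0.012 m or horizontal distance between slug1_mid and pocket3 below 0.012 m or horizontal distance between slug1_mid and pocket4 below 0.012 m) and z of slug1_mid in the frame of wheel_mid between 0.012 and 0.028 m and (horizontal distance between slug2_mid and pocket1 below 0.012 m or horizontal distance between slug2_mid and pocket2 below 0.012 m or horizontal distance between slug2_mid and pocket3 below 0.012 m or horizontal distance between slug2_mid and pocket4 below 0.012 m) and z of slug2_mid in the frame of wheel_mid between 0.012 and 0.028 m and (horizontal distance between slug3_mid and pocket1 below 0.012 m or horizontal distance between slug3_mid and pocket2 below 0.012 m or horizontal distance between slug3_mid and pocket3 below 0.012 m or horizontal distance between slug3_mid and pocket4 below 0.012 m) and z of slug3_mid in the frame of wheel_mid between 0.012 and 0.028 m and (horizontal distance between slug4_mid and pocket1 below 0.012 m or horizontal distance between slug4_mid and pocket2 below 0.012 m or horizontal distance between slug4_mid and pocket3 below 0.012 m or horizontal distance between slug4_mid and pocket4 below 0.012 m) and z of slug4_mid in the frame of wheel_mid between 0.012 and 0.028 m and (value of joint wheel between 6.1032 and 6.4632 rad or value of joint wheel between 12.3864 and 12.7464 rad) and velocity of joint wheel between -0.05 and 0.05 rad/s); the robot touches nothing.
It fails at once if a screw is turned well past half way (over 1.75 rad) while another is still loose (under 0.7) (value of joint any of screw_a, screw_b, screw_c, screw_d above 1.75 rad and value of joint any of screw_a, screw_b, screw_c, screw_d below 0.7 rad).
It fails at once if the cup is displaced by more than 30 mm (distance of cup from where it was at the start of the episode above 0.03 m).
It fails at once if the funnel is displaced by more than 30 mm (distance of funnel from where it was at the start of the episode above 0.03 m).
It fails at once if the tamper is displaced by more than 30 mm (distance of tamper from where it was at the start of the episode above 0.03 m).
It fails at once if the scoop is displaced by more than 30 mm (distance of scoop from where it was at the start of the episode above 0.03 m).
Of slug1, slug2, slug3, slug4 only 2 to 4 are there at a start; the rules pass over those that are not, and their reading is None.
At some moment in a run one of slug1, slug2, slug3, slug4 may be knocked a few centimetres aside while the robot is not near it.
It also fails if it takes over 208 s, if anything falls off the work surface, if the arm or the gripper's body presses on something with over 40 N, if the wrist force passes 120 N, or if a joint passes its speed limit or range.

### The arm

A 6-joint arm with a two-finger parallel gripper is mounted at the origin on the work surface. World frame = base frame: x ahead of the robot, y to its left, z up, the work surface at z = 0. Lengths are in mm, angles in rad, forces in N, time in s.
With the tool pointing down it reaches from about 300 to 775 mm from the base axis. Payload 14.6 kg.
Tool frame: the origin (TCP) lies at the very end of the fingers, on their centre line; the grasp point (between the pads) lies 19 mm behind it; z points along the fingers, y is the line along which they close (so a half turn about z gives the same grasp; the last joint's range is limited). The gripper opens to 94 mm and grips with 3 to 60 N. Pads are 16 mm wide; open, the fingers measure 119 mm over their backs; the gripper's body (75 mm by 177 mm) begins 78 mm behind the grasp point.
Start: joints at [-1.383, 0.3, 1.521, -0, 1.321, -0.067], TCP at [138.622, -532.234, 177.346] pointing down, gripper open.
Joint ranges: [-3.03, 3.03], [-0.79, 2.21], [0.23, 2.52], [-1.04, 4.18], [0, 3.07], [-2.55, 2.55]. Speed limits (rad/s): [2.22, 2.22, 2.57, 3.14, 3.14, 3.14].

### API

Orientations are given as [roll, pitch, yaw] about the fixed x, y, z axes, in that order (R = Rz(yaw) Ry(pitch) Rx(roll)).
In Python, from cell import manip, eyes, ticket gives the robot as it stands. The module is installed in compiled form; this text tells all that it offers.
- The arm moves only by the tool arm_command, never from a script. Its argument "plan" is a list of rows, each a list of 5 numbers: the opening, from -1 (shut) to 1 (fully open), then the shift along the tool's x, y, z in m, then the turn about the tool's z in rad. In form: [[jaw, dx, dy, dz, roll], ...]. A call has 1 to 20 rows; each row shifts and turns the commanded pose from where the row before left it, along the tool's axes as they then stand; what a row does not reach is not made up. A row lasts 1/8 s, in which the tool goes at most 62.5 mm and 10.7 degrees, less where a joint would pass 70% of its speed; a pose out of reach is approached as far as the arm can. A call is refused whole if a number of a shift passes 0.0625 or a number of a turn 0.188, either way. A call with a gripper value outside its range is refused whole. The fingers move at their own pace and stop on an object; "newtons" is the grip in N (left out, the last holds). Time passes only in rows, so rows that do not move let the fingers close. It gives the time, the measured TCP pose, the force, the opening and the grip force at its end, in the units of the state.
- manip.read_state(): the state, without advancing time (a new reading comes with each control period).
- eyes.camera(name): name is "side" or "top" or "wrist"; returns a dict with "img" (480x640x3 uint8, blue, green, red), "z_map" (480x640 float32, mm along the optical axis (not along the pixel's ray), 0 where there is no reading), "fx", "fy", "cx", "cy" (pixels), "eye" and "orientation" of the camera in the world. Camera axes: x right, y down, z forward; pixel columns grow to the right and rows downward; lengths in mm; the calibration is good to about 2 mm. A picture is of the moment at which its call begins.
- ticket.sign_off(): hands the job in; it is judged then, once.
The state is a dict: "clock": time; "joints": joint angles; "qd": joint speeds; "effort": joint torques, N m; "eef_pos": TCP position; "eef_rot": TCP orientation; "wrist_force": force on the tool from outside, world axes, zero at the start; "moment": the same for the moment, N m; "finger_gap": finger opening in mm; "finger_force": force on a finger pad.
Only numpy, scipy, OpenCV 4.12 (cv2) and the standard library are available. Lean on these libraries where they do the work, as an engineer would, in place of code of your own. Each camera call takes 0.05 s, during which the arm holds its last target. There are 200 camera calls.

## Working session

There is one attempt and no reset: what is moved stays moved. The work goes in short steps, Python scripts to look and compute and a tool call to move; the robot and the scene stay as the last step left them, time stands still between calls to the robot, and variables do not carry over. Pictures are saved under pics/ and viewed, at most 14 in all, crops included, and the job is handed in when it is done.

Besides the shell and the picture viewer there is one more tool, called after "Request:" as a command line: name --pt "numbers of a row" for each row, then --argument value for the rest. arm_command: Moves the arm, as the interface text tells. Its arguments: {"type":"object","properties":{"plan":{"type":"array"},"newtons":{"type":"number"}},"required":["plan"]}

```bash
mkdir -p pics
cat > h.py <<'E'
import numpy as np, cv2
from scipy.spatial.transform import Rotation as R
from cell import manip, eyes, ticket
def cam(n):
    c=eyes.camera(n); z=c["z_map"].astype(float); v,u=np.mgrid[0:480,0:640]
    p=np.stack([(u-c["cx"])/c["fx"]*z,(v-c["cy"])/c["fy"]*z,z],-1)
    o=np.array(c["orientation"])
    Rm=o if o.shape==(3,3) else R.from_euler('xyz',o).as_matrix()
    W=p@Rm.T+np.array(c["eye"]); W[z==0]=np.nan
    return c,W
E
python3 - <<'E'
from h import *
for n in("top","side"):
    c,W=cam(n); cv2.imwrite(f"pics/{n}0.png",c["img"]); np.save(f"{n}0.npy",W); print(n,c["eye"],c["orientation"],c["fx"])
print(manip.read_state())
E
```

```text
top [ 420.81545703    8.48599918 1010.37678032] [-2.97096012 -0.01596031 -1.54889648] 445.08091590030205
side [273.70680803 510.24745681 645.05359021] [-2.32886251 -0.00285482 -2.59004085] 435.8884644191962
{'clock': 0.1, 'joints': array([-1.38262405e+00,  3.00409832e-01,  1.52149599e+00, -4.86794172e-05,
        1.32068974e+00, -6.65780177e-02]), 'qd': array([ 0.00105382, -0.00069328, -0.00196233,  0.00056248, -0.00059324,
       -0.0010194 ]), 'effort': array([ 1.62242497e-03, -5.32643473e+01, -3.53284121e+01,  7.09994417e-02,
        2.34738953e-02, -7.06581886e-05]), 'eef_pos': array([ 138.54989908, -532.00191879,  176.85594336]), 'eef_rot': array([-3.14058883e+00, -1.96741763e-05,  2.54762360e-01]), 'wrist_force': array([-0.12678747,  0.00487966,  0.36164434]), 'moment': array([ 0.04854054, -0.04483833, -0.01733691]), 'finger_force': 0.0, 'finger_gap': 93.82735715883781}
```

View pics/top0.png

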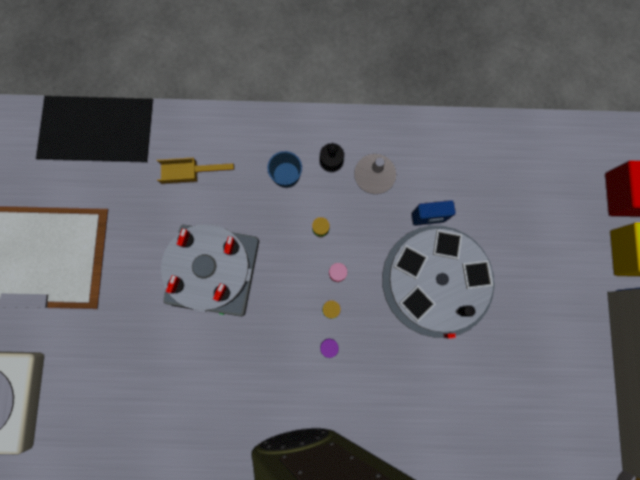

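View pics/side0.png

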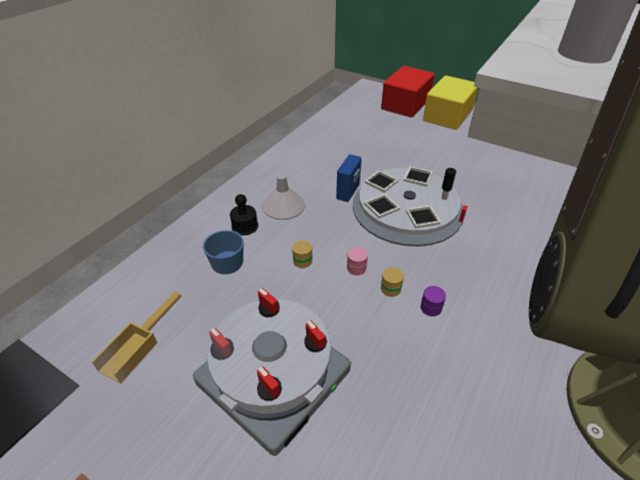

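Both views show two brass slugs with a green band, at top-view (321,227) and (331,310). The look-alikes are pink at (338,272) and purple at (329,348). The cover with its red screws is around (205,267), the wheel is at (442,280), the crank at (466,311) and the red mark at (450,336). I'll measure these and enlarge the slug region to confirm.

```bash
cat >> h.py <<'E'
def masks(img):
    h=cv2.cvtColor(img,cv2.COLOR_BGR2HSV); H,S,V=[h[...,i].astype(int) for i in range(3)]
    red=((H<6)|(H>174))&(S>170)&(V>90)
    brass=(H>12)&(H<28)&(S>120)&(V>80)
    return red,brass,h
def blobs(m,W,zlo,zhi,amin=15):
    m=m&(W[...,2]>zlo)&(W[...,2]<zhi)
    n,l,s,c=cv2.connectedComponentsWithStats(m.astype(np.uint8))
    out=[]
    for i in range(1,n):
        if s[i,4]>=amin: out.append((c[i].round(0),s[i,4],W[l==i]))
    return out
E
python3 - <<'E'
from h import *
np.set_printoptions(precision=1,suppress=True)
for n in("top","side"):
    img=cv2.imread(f"pics/{n}0.png"); W=np.load(f"{n}0.npy"); red,br,h=masks(img)
    print(n,"counter z",np.nanmedian(W[340:360,360:400,2]) if n=="top" else np.nanmedian(W[320:330,410:430,2]))
    for nm,m,lo,hi in(("red",red,20,140),("brass",br,34,60),("pinkpurp",(h[...,0]>130)&(h[...,0]<174)&(h[...,1]>80),34,60)):
        for c,a,P in blobs(m,W,lo,hi,8):
            if np.ptp(P[:,0])>150: continue
            q=P-P.mean(0); 
            T=P[P[:,2]>P[:,2].max()-6]
            mn,(w,l),an=cv2.minAreaRect(T[:,:2].astype(np.float32))
            e=np.linalg.svd(T[:,:2]-T[:,:2].mean(0),full_matrices=False)[2][0]
            print(nm,c,a,"mean",P.mean(0),"zmax",P[:,2].max(),"rect",np.array(mn),w,l,"dir",round(float(np.degrees(np.arctan2(e[1],e[0]))),1))
    # cover plate circle z 86..97 ; wheel top
    for nm,lo,hi,bx in(("cover",84,96,(200,620,200,450)),("wheel",30,40,(200,700,-350,0)),("base",28,42,(200,620,150,450)),("crank",75,120,(250,650,-300,0)),("blackpix",60,120,(250,650,-300,0))):
        m=(W[...,2]>lo)&(W[...,2]<hi)&(W[...,0]>bx[0])&(W[...,0]<bx[1])&(W[...,1]>bx[2])&(W[...,1]<bx[3])
        if nm=="blackpix": m&=h[...,2]<60
        P=W[m]
        if len(P)<5: continue
        (cc,r)=cv2.minEnclosingCircle(P[:,:2].astype(np.float32))
        print(nm,len(P),"mean",P.mean(0),"circle",np.array(cc),r, "z",np.median(P[:,2]))
        if nm=="base": print(cv2.minAreaRect(P[:,:2].astype(np.float32)))
img=cv2.imread("pics/side0.png")[225:325,275:455]; a=cv2.resize(img,None,fx=4.4,fy=4.4,interpolation=cv2.INTER_CUBIC); cv2.imwrite("pics/slugs.png",a)
E
```

```text
top counter z -0.4195766965042935
red [635. 182.] 451 mean [ 732.4 -674.3   89.5] zmax 94.82814081866718 rect [ 730.3 -673.2] 21.804807662963867 102.51161193847656 dir 177.0
red [181. 239.] 60 mean [575.5 286.8 123.3] zmax 126.65078607391217 rect [579.3 286.5] 9.607008934020996 30.57234764099121 dir 157.3
red [228. 247.] 61 mean [561.3 192.2 122.8] zmax 128.4770841410692 rect [564.5 192.3] 10.34729290008545 26.899179458618164 dir 163.1
red [171. 286.] 58 mean [480.5 300.2 123.5] zmax 127.06425263606604 rect [483.7 300.8] 10.766422271728516 28.247478485107422 dir 154.7
red [218. 294.] 64 mean [467.5 206.5 122.7] zmax 127.00137478679255 rect [471.8 205.7] 11.72609806060791 30.246322631835938 dir 146.4
red [451. 335.] 27 mean [ 395.3 -277.2   44. ] zmax 46.77949204080778 rect [ 395.  -277.9] 6.350682258605957 14.280710220336914 dir -81.7
brass [320. 226.] 219 mean [627.9   6.8  41.4] zmax 47.44872948559862 rect [628.3   6.5] 34.505741119384766 33.38865661621094 dir 171.0
brass [331. 309.] 227 mean [445.3 -20.6  41.4] zmax 47.71366305587787 rect [446.3 -19.5] 32.24924850463867 33.9883537
[... 2322 characters left out ...]
 [361.  -13.7  40.8] zmax 43.94194288332244 rect [361.1 -15.7] 37.66469192504883 39.37903594970703 dir 105.4
cover 7019 mean [517.9 266.9  90. ] circle [524.8 248.1] 90.26578521728516 z 89.91057076906952
wheel 4412 mean [ 507.4 -231.1   35.7] circle [ 495.5 -155.4] 213.1038360595703 z 35.649947587891006
base 2547 mean [484.7 290.8  33.6] circle [522.1 249.3] 121.19683837890625 z 33.81682117425578
((523.3792724609375, 249.7259521484375), (179.26136779785156, 180.09912109375), 82.8773422241211)
crank 287 mean [ 510.4 -269.1   91.5] circle [ 542.3 -252.3] 117.21202850341797 z 87.02076186139755
blackpix 226 mean [ 462.4 -283.    90.1] circle [ 538.4 -254.6] 110.51538848876953 z 90.08403730275967
```

View pics/slugs.png

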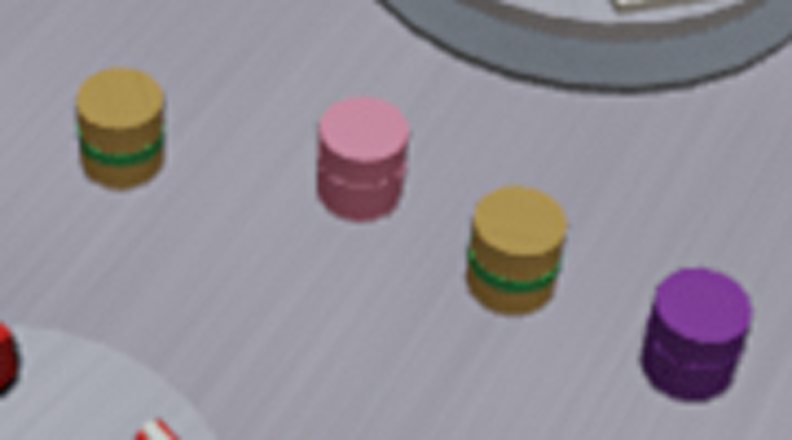

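Confirmed: the two brass slugs with a green band are at side-crop (120,100) and (518,220), about (627,8) and (445,-19) in world mm. Pink and purple are the look-alikes. The four screws sit around cover centre (525,247), with the base axes turned -7.5°.

```bash
cat > p.py <<'E'
# usage: plan(start(x,y,z,yaw), [(x,y,z,yaw,jaw),...]) prints rows in tool axes (tool down), rounded, error carried forward
import numpy as np, math
def plan(st,wps,step=60):
    p=np.array(st[:3],float); a=st[3]; out=[]
    for x,y,z,yaw,j in wps:
        t=np.array([x,y,z]); n=max(math.ceil(np.linalg.norm(t-p)/step),math.ceil(abs(yaw-a)/0.18),1)
        p0,a0=p.copy(),a
        for i in range(1,n+1):
            d=p0+(t-p0)*i/n-p; c,s=math.cos(a),math.sin(a)
            # tool x=(c,s), tool y=(s,-c), tool z=down
            sx=round((d[0]*c+d[1]*s)/1000,3); sy=round((d[0]*s-d[1]*c)/1000,3); sz=round(-d[2]/1000,3); r=round(-(a0+(yaw-a0)*i/n-a),3)
            out.append([j,sx,sy,sz,r]); p=p+1000*np.array([sx*c+sy*s,sx*s-sy*c,-sz]); a-=r
    print(len(out),str(out).replace(" ",""),"end",p.round(1),round(a,3)); return (*p,a)
def cur():
    from cell import manip
    s=manip.read_state(); return (*s["eef_pos"],s["eef_rot"][2])
SC=dict(pp=(579.2,288.0),mm=(471.4,206.0),pm=(565.5,193.3),mp=(483.8,301.2))
E
python3 - <<'E'
from p import *
plan(cur(),[(300,-180,200,1.5,-.15),(471,206,190,2.89,-.15),(471,206,150,2.89,-.15)])
E
```

```text
16 [[-0.15,np.float64(0.035),np.float64(-0.043),np.float64(-0.003),np.float64(-0.178)],[-0.15,np.float64(0.042),np.float64(-0.036),np.float64(-0.004),np.float64(-0.178)],[-0.15,np.float64(0.048),np.float64(-0.028),np.float64(-0.003),np.float64(-0.178)],[-0.15,np.float64(0.052),np.float64(-0.019),np.float64(-0.003),np.float64(-0.178)],[-0.15,np.float64(0.054),np.float64(-0.01),np.float64(-0.004),np.float64(-0.177)],[-0.15,np.float64(0.055),np.float64(0.001),np.float64(-0.003),np.float64(-0.178)],[-0.15,np.float64(0.055),np.float64(0.01),np.float64(-0.003),np.float64(-0.178)],[-0.15,np.float64(0.05),np.float64(0.018),np.float64(0.001),np.float64(-0.174)],[-0.15,np.float64(0.045),np.float64(0.026),np.float64(0.001),np.float64(-0.174)],[-0.15,np.float64(0.041),np.float64(0.034),np.float64(0.002),np.float64(-0.173)],[-0.15,np.float64(0.034),np.float64(0.04),np.float64(0.001),np.float64(-0.174)],[-0.15,np.float64(0.027),np.float64(0.045),np.float64(0.001),np.float64(-0.174)],[-0.15,np.float64(0.018),np.float64(0.05),np.float64(0.001),np.float64(-0.174)],[-0.15,np.float64(0.01),np.float64(0.052),np.float64(0.002),np.float64(-0.173)],[-0.15,np.float64(0.0),np.float64(0.052),np.float64(0.001),np.float64(-0.174)],[-0.15,np.float64(0.0),np.float64(0.001),np.float64(0.04),np.float64(-0.0)]] end [471.4 206.3 149.9] 2.89
```

Request:
arm_command --pt "-0.15 0.035 -0.043 -0.003 -0.178" --pt "-0.15 0.042 -0.036 -0.004 -0.178" --pt "-0.15 0.048 -0.028 -0.003 -0.178" --pt "-0.15 0.052 -0.019 -0.003 -0.178" --pt "-0.15 0.054 -0.01 -0.004 -0.177" --pt "-0.15 0.055 0.001 -0.003 -0.178" --pt "-0.15 0.055 0.01 -0.003 -0.178" --pt "-0.15 0.05 0.018 0.001 -0.174" --pt "-0.15 0.045 0.026 0.001 -0.174" --pt "-0.15 0.041 0.034 0.002 -0.173" --pt "-0.15 0.034 0.04 0.001 -0.174" --pt "-0.15 0.027 0.045 0.001 -0.174" --pt "-0.15 0.018 0.05 0.001 -0.174" --pt "-0.15 0.01 0.052 0.002 -0.173" --pt "-0.15 0 0.052 0.001 -0.174" --pt "-0.15 0 0.001 0.04 0" --pt "-0.15 0 0 0 0" --pt "-0.15 0 0 0 0" --newtons 25

```text
clock: 2.35
eef_pos: [471.8, 205.9, 151.6]
eef_rot: [3.141, 0.001, 2.889]
wrist_force: [0.2, -0.6, 0.5]
finger_gap: 40.0
finger_force: 0.0
```

```bash
sed -i 's/out.append(\[j,sx,sy,sz,r\])/out.append([float(q)+0.0 for q in (j,sx,sy,sz,r)])/' p.py
python3 - <<'E'
from h import *; from p import *
c,W=cam("wrist"); cv2.imwrite("pics/w1.png",c["img"]); print(cur())
np.set_printoptions(precision=1,suppress=True)
red,br,h=masks(c["img"])
for cc,a,P in blobs(red,W,100,140,40):
    T=P[P[:,2]>np.nanmax(P[:,2])-8]
    e=np.linalg.svd(T[:,:2]-T[:,:2].mean(0),full_matrices=False)[2][0]
    print(cc,a,T.mean(0),P[:,2].max(),cv2.minAreaRect(T[:,:2].astype(np.float32)),np.arctan2(e[1],e[0]))
E
```

```text
(np.float64(472.032000939624), np.float64(205.86226181499404), np.float64(151.95127569087578), np.float64(2.888879614083677))
[472. 234.] 724 [482.4 300.6 124.3] 126.97741600058541 ((485.544677734375, 300.1478271484375), (11.480035781860352, 34.834625244140625), 71.60598754882812) -0.3565489995475539
[322. 249.] 630 [469.7 206.6 124. ] 126.04290766195297 ((471.8318176269531, 205.86376953125), (11.707011222839355, 34.777976989746094), 67.97210693359375) -0.3879083694387648
[470. 339.] 113 [564.2 292.  114. ] 117.87877096351195 ((564.2020874023438, 291.9607238769531), (10.730154037475586, 1.8289246559143066), 71.7561264038086) -1.8265226910603987
[335. 368.] 576 [557.9 194.  124.1] 126.21446922641448 ((559.1395874023438, 193.76473999023438), (11.677745819091797, 19.606416702270508), 78.91466522216797) -0.23690522942871559
```

View pics/w1.png

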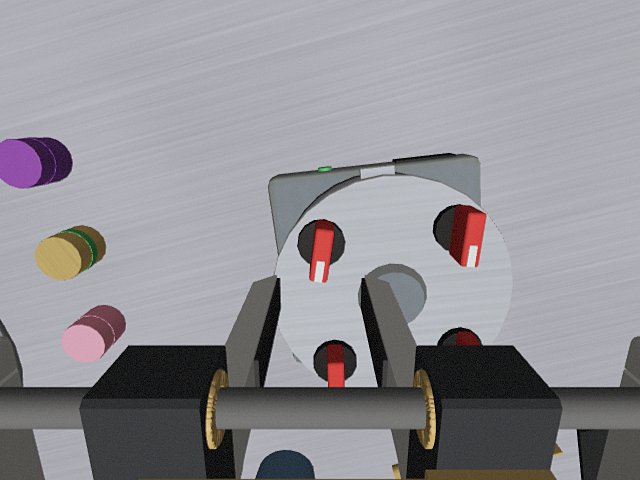

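The wrist view puts screw mm (grey-side) at (322,249), right below the fingers, with its bar at yaw about 2.757 and s about 0.25. The tool is centred on it.

Request:
arm_command --pt "-0.15 0 0 0.02 0.13" --pt "-0.15 0 0 0.027 0" --pt "-0.15 0 0 0 0" --pt "-1 0 0 0 0" --pt "-1 0 0 0 0" --pt "-1 0 0 0 0" --pt "-1 0 0 0 0" --newtons 25

```text
clock: 3.28
eef_pos: [471.6, 206.2, 103.7]
eef_rot: [3.141, 0.0, 2.76]
wrist_force: [0.1, 0.2, 0.7]
finger_gap: 3.3
finger_force: 0.0
```

Request:
arm_command --pt "-1 0 0 0 0.16" --pt "-1 0 0 0 0.16" --pt "-1 0 0 0 0.16" --pt "-1 0 0 0 0.16" --pt "-1 0 0 0 0.16" --pt "-1 0 0 0 0.15" --pt "-1 0 0 0 0" --pt "-1 0 0 0 0"

```text
clock: 4.28
eef_pos: [471.5, 206.1, 103.4]
eef_rot: [3.142, -0.0, 1.813]
wrist_force: [-1.2, -0.5, 0.7]
finger_gap: 0.4
finger_force: 0.0
```

The gap closed to 0.4 mm, so the bar isn't in the fingers. I need to look.

Run:
```python
from h import *
c,W=cam("side"); a=c["img"][200:480,130:450]; s=cv2.resize(a,None,fx=1.25,fy=1.25)
c2,W2=cam("wrist"); b=cv2.resize(c2["img"],(400,300))
out=np.zeros((350,800,3),np.uint8); out[:350,:400]=s; out[:300,400:]=b
cv2.imwrite("pics/s1.png",out)
```

```text
(no output)
```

View pics/s1.png

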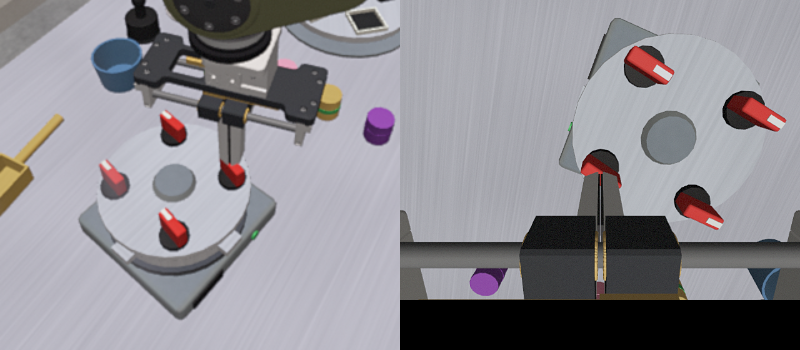

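Run:
```python
from h import *
from p import cur
np.set_printoptions(precision=1,suppress=True)
print(cur())
for n in("side","wrist","top"):
    c,W=cam(n); red,_,_=masks(c["img"])
    near=np.hypot(W[...,0]-471.5,W[...,1]-206)<45
    for lo,hi in((95,101),(101,107),(107,115),(115,124),(124,130),(135,150)):
        m=near&(W[...,2]>lo)&(W[...,2]<hi)
        for nm,k in(("red",m&red),("other",m&~red)):
            if k.sum()>5: P=W[k]; print(n,nm,lo,hi,k.sum(),P.mean(0),"x",P[:,0].min(),P[:,0].max(),"y",P[:,1].min(),P[:,1].max())
```

```text
(np.float64(471.48407071717276), np.float64(206.13748259882985), np.float64(103.37391073414264), np.float64(1.8119882535221774))
side other 95 101 148 [471.  214.9  97.7] x 452.74411716701945 486.8334612988057 y 191.3906271503796 223.5938175241987
side red 101 107 35 [465.4 213.6 104.2] x 452.8304146125414 484.4726407724045 y 207.3187499674089 217.9595304076525
side red 107 115 60 [465.4 213.7 111. ] x 452.3072335825493 484.517371761228 y 207.07393605047162 219.09160361440098
side red 115 124 91 [462.1 213.2 120.9] x 452.3363963003982 483.40778857243356 y 206.73134181813975 218.19191208331256
side other 115 124 14 [466.9 208.4 120.8] x 451.91388956203843 486.2930367823508 y 205.39325815691058 210.96074259195268
side red 124 130 16 [461.4 211.8 124.7] x 453.75941790106145 467.0142635467495 y 207.0650448087825 216.33127391526966
side other 135 150 110 [466.5 214.1 143.6] x 456.0572544447286 479.6504678845298 y 197.66378973487934 218.52888350325662
wrist other 95 101 843 [476.  215.2  98.2] x 455.7701921573857 508.8403646075217 y 205.16325775621647 234.1079916208529
wrist other 101 107 
[... 484 characters left out ...]
130 232 [463.3 210.9 124.6] x 454.97640297322414 489.68301159214633 y 202.25905229765806 217.3716096963693
wrist other 124 130 42 [465.2 210.6 124.6] x 456.3287892614908 490.2042859066131 y 201.90117304924564 216.23226190709886
wrist red 135 150 31 [470.4 212.5 143.5] x 469.90322089581355 471.1606084315604 y 210.381500413763 213.56455093685884
wrist other 135 150 642 [470.2 213.6 143.7] x 458.1120319839856 481.8980757752143 y 198.0318190407833 217.6069572067982
top other 95 101 39 [471.1 193.5  97.8] x 459.25406443294503 483.7118950392702 y 189.3472539077645 197.53761008068074
top other 115 124 6 [485.  195.5 118.8] x 482.0635841774298 488.1334616511025 y 194.58189380351095 196.6456059362396
```

Run:
```python
from h import *
np.set_printoptions(precision=1,suppress=True)
for n in("side","wrist"):
    c,W=cam(n); red,_,_=masks(c["img"])
    m=(np.hypot(W[...,0]-471,W[...,1]-208)<16)&(W[...,2]>100)&(W[...,2]<190)
    P=W[m]; C=c["img"][m]
    for lo in range(100,190,5):
        k=(P[:,2]>=lo)&(P[:,2]<lo+5)
        if k.any(): print(n,lo,k.sum(),P[k].mean(0),C[k].mean(0))
```

```text
side 100 21 [472.8 212.1 102.3] [27.8 28.8 99.2]
side 105 25 [472.5 212.2 107.4] [ 20.3  22.  104.9]
side 110 24 [471.7 212.5 112.5] [ 22.5  24.2 105.5]
side 115 22 [474.  211.8 117.4] [ 27.   28.6 106.3]
side 120 66 [463.2 212.  123.1] [ 53.7  57.5 201.5]
side 125 3 [460.1 211.4 125.5] [ 55.3  60.3 224. ]
side 130 11 [468.9 215.3 132.6] [ 93.8  95.4 139.3]
side 135 28 [468.1 215.6 137.5] [102.4 104.2 116.5]
side 140 41 [465.3 213.4 142.6] [120.9 120.2 123.1]
side 145 46 [466.8 213.9 147.5] [110.4 110.7 114. ]
side 150 46 [465.8 213.6 152.8] [107.3 108.3 111.6]
side 155 45 [467.3 214.3 157.7] [110.9 111.6 115.2]
side 160 44 [465.9 213.6 162.6] [105.2 106.2 109.6]
side 165 46 [465.9 214.  167.6] [108.3 109.2 112.8]
side 170 51 [465.7 213.3 172.6] [106.6 107.8 111.2]
side 175 43 [466.1 214.1 177.6] [107.8 109.  112.5]
side 180 50 [466.7 213.8 182.6] [104.5 105.5 108.8]
side 185 49 [466.5 214.3 187.7] [109.5 110.4 113.9]
wrist 100 138 [470.4 212.4 102.7] [17.9 19.2 78.9]
wrist 105 155 [470.8 212.1 107.5] [18.2 19.7 82.2]
wrist 110 164 [470.  212.4 112.5] [20.1 21.5 83.9]
wrist 115 127 [466.8 213.6 117.4] [19.7 21.2 84.2]
wrist 120 461 [462.6 212.1 123.6] [ 52.2  55.6 173.4]
wrist 125 42 [460.9 211.5 125.3] [ 63.9  68.  203. ]
wrist 130 55 [469.9 213.9 133.3] [65.7 68.1 80.4]
wrist 135 152 [470.  214.2 137.7] [74.6 77.5 83.9]
wrist 140 224 [469.9 214.3 142.6] [79.1 82.2 87.2]
wrist 145 287 [470.3 212.8 147.6] [84.9 86.7 93.3]
wrist 150 269 [470.2 213.6 152.4] [82.1 84.6 86.1]
wrist 155 276 [470.  214.5 157.5] [81.1 83.8 86. ]
wrist 160 310 [469.9 214.4 162.6] [80.6 83.4 84.9]
wrist 165 335 [470.1 214.5 167.6] [81.3 84.1 85.7]
wrist 170 362 [470.1 214.4 172.6] [79.9 82.6 84.1]
wrist 175 416 [469.7 214.3 177.5] [80.7 83.6 85. ]
wrist 180 448 [470.1 214.4 182.6] [79.3 82.1 83.4]
wrist 185 508 [469.9 214.4 187.6] [80.4 83.2 84.7]
```

The cameras put the real fingertips about 26 mm above the reported TCP (tip z about 130, reported 103). x and y agree. The bar hasn't been touched. I'll allow for the offset: true tip = reported + 26.

Request:
arm_command --pt "-0.15 0 0 -0.005 -0.16" --pt "-0.15 0 0 0 -0.16" --pt "-0.15 0 0 0 -0.16" --pt "-0.15 0 0 0 -0.16" --pt "-0.15 0 0 0 -0.16" --pt "-0.15 0 0 0 -0.15" --pt "-0.15 0 0 0.01 0" --pt "-0.15 0 0 0.01 0" --pt "-0.15 0 0 0.009 0" --pt "-1 0 0 0 0" --pt "-1 0 0 0 0" --pt "-1 0 0 0 0" --newtons 25

```text
clock: 6.12
eef_pos: [471.7, 206.2, 79.7]
eef_rot: [3.141, 0.0, 2.76]
wrist_force: [-0.6, 0.1, 0.0]
finger_gap: 13.2
finger_force: 0.0
```

Request:
arm_command --pt "-1 0 0 0 0" --pt "-1 0 0 0 0.16" --pt "-1 0 0 0 0.16" --pt "-1 0 0 0 0.16" --pt "-1 0 0 0 0.16" --pt "-1 0 0 0 0.16" --pt "-1 0 0 0 0.15" --pt "-1 0 0 0 0" --pt "-1 0 0 0 0"

```text
clock: 7.25
eef_pos: [471.8, 206.3, 78.3]
eef_rot: [3.141, -0.0, 1.81]
wrist_force: [9.2, 4.7, -16.2]
finger_gap: 11.7
finger_force: 25.0
```

Run:
```python
from p import *
from cell import manip
s=manip.read_state();print(s["moment"],s["finger_force"])
a=cur(); x,y=SC["pp"]
plan(a,[(a[0],a[1],135,2.757+.14,-.15),(x,y,135,2.83,-.15)])
```

```text
[ 0.87156901 -1.87849617  0.02232673] 24.995756149291992
10 [[-0.15,0.0,0.0,-0.008,-0.155],[-0.15,0.0,0.0,-0.008,-0.156],[-0.15,0.0,0.0,-0.008,-0.155],[-0.15,0.0,0.0,-0.008,-0.155],[-0.15,0.0,0.0,-0.008,-0.156],[-0.15,0.0,0.0,-0.009,-0.155],[-0.15,0.0,0.0,-0.008,-0.155],[-0.15,-0.028,0.035,0.0,0.022],[-0.15,-0.027,0.036,0.0,0.022],[-0.15,-0.027,0.036,0.0,0.023]] end [579.1 287.9 135.3] 2.83
```

Run:
```python
from p import *
a=cur(); x,y=SC["pp"]
plan(a,[(a[0],a[1],117,a[3],-.15),(x,y,117,2.86,-.15),(x,y,79,2.86,-.15)])
```

```text
8 [[-0.15,0.0,0.0,-0.039,0.0],[-0.15,0.009,0.021,0.0,-0.175],[-0.15,0.005,0.021,0.0,-0.175],[-0.15,0.002,0.023,0.0,-0.175],[-0.15,-0.003,0.022,0.0,-0.175],[-0.15,-0.006,0.022,0.0,-0.175],[-0.15,-0.01,0.02,0.0,-0.175],[-0.15,0.0,0.0,0.038,0.0]] end [578.9 288.3  79.3] 2.86
```

Request:
arm_command --pt "-0.15 0 0 0 0" --pt "-0.15 0 0 0 0" --pt "-0.15 0 0 -0.039 0" --pt "-0.15 0.009 0.021 0 -0.175" --pt "-0.15 0.005 0.021 0 -0.175" --pt "-0.15 0.002 0.023 0 -0.175" --pt "-0.15 -0.003 0.022 0 -0.175" --pt "-0.15 -0.006 0.022 0 -0.175" --pt "-0.15 -0.01 0.02 0 -0.175" --pt "-0.15 0 0 0 0" --pt "-0.15 0 0 0 0"

```text
clock: 8.62
eef_pos: [578.0, 287.7, 118.3]
eef_rot: [-3.141, -0.0, 2.856]
wrist_force: [-0.5, -0.9, 0.0]
finger_gap: 40.0
finger_force: 0.0
```

```bash
cat > look.py <<'E'
from h import *; from p import cur
np.set_printoptions(precision=1,suppress=True); print(np.array(cur()))
u=np.array([np.cos(np.radians(-7.5)),np.sin(np.radians(-7.5))])
for n in("wrist","side"):
    c,W=cam(n); red,_,_=masks(c["img"])
    for cc,a,P in blobs(red,W,98,140,60):
        T=P[P[:,2]>np.nanmax(P[:,2])-6]
        (x,y),(w,h_),an=cv2.minAreaRect(T[:,:2].astype(np.float32))
        d=an if w>h_ else an+90
        d=(d%180); print(n,cc,a,np.array([x,y]),"size",round(w,1),round(h_,1),"yaw",round(np.radians(d),3),"s",round(np.radians((172.5-d)%180),3),"ztop",P[:,2].max())
E
python3 look.py
```

```text
[578.  287.7 118.3   2.9]
wrist [294.  97.] 672 [486.1 300.7] size 11.9 34.8 yaw 2.847 s 0.164 ztop 127.04929399748374
wrist [116. 128.] 1749 [472.6 206. ] size 12.6 35.7 yaw 1.803 s 1.208 ztop 124.0552846153274
wrist [321. 269.] 934 [580.8 287. ] size 11.7 35.5 yaw 2.861 s 0.15 ztop 126.93129689687149
wrist [153. 292.] 1025 [566.7 192.3] size 12.3 35.2 yaw 2.933 s 0.077 ztop 125.95614959565441
side [269. 302.] 236 [563.  194.6] size 10.9 32.8 yaw 2.925 s 0.086 ztop 124.97912047070145
side [314. 338.] 227 [469.7 209. ] size 11.9 32.0 yaw 1.815 s 1.195 ztop 123.3279087630043
side [270. 384.] 288 [483.  303.1] size 11.8 33.4 yaw 2.888 s 0.123 ztop 126.64697243173907
```

Screw mm is now at s = 1.20. Screw pp is at s = 0.15, right under the tool.

Request:
arm_command --pt "-0.15 -0.002 0 0.02 0" --pt "-0.15 0 0 0.019 0" --pt "-1 0 0 0 0" --pt "-1 0 0 0 0" --pt "-1 0 0 0 0" --pt "-1 0 0 0 0" --pt "-1 0 0 0 0.175" --pt "-1 0 0 0 0.175" --pt "-1 0 0 0 0.175" --pt "-1 0 0 0 0.175" --pt "-1 0 0 0 0.175" --pt "-1 0 0 0 0.175" --pt "-1 0 0 0 0" --pt "-1 0 0 0 0"

```text
clock: 10.48
eef_pos: [580.6, 287.7, 77.8]
eef_rot: [-3.142, -0.0, 1.81]
wrist_force: [8.4, 3.9, -16.1]
finger_gap: 11.7
finger_force: 25.0
```

Run:
```python
from p import *
a=cur(); print(a); x,y=486,301
plan(a,[(a[0],a[1],117,a[3],-.15),(x,y,117,2.85,-.15),(x,y,79,2.85,-.15)])
```

```text
(np.float64(580.6309501211178), np.float64(287.68260398644696), np.float64(77.81368506094363), np.float64(1.8096645025121458))
8 [[-0.15,0.0,0.0,-0.039,0.0],[-0.15,0.006,-0.015,0.0,-0.173],[-0.15,0.008,-0.013,0.0,-0.174],[-0.15,0.011,-0.012,0.0,-0.173],[-0.15,0.012,-0.01,0.0,-0.174],[-0.15,0.014,-0.008,0.0,-0.173],[-0.15,0.015,-0.005,0.0,-0.173],[-0.15,0.0,0.0,0.038,0.0]] end [486.3 300.6  78.8] 2.85
```

Request:
arm_command --pt "-0.15 0 0 0 0" --pt "-0.15 0 0 0 0" --pt "-0.15 0 0 -0.039 0" --pt "-0.15 0.006 -0.015 0 -0.173" --pt "-0.15 0.008 -0.013 0 -0.174" --pt "-0.15 0.011 -0.012 0 -0.173" --pt "-0.15 0.012 -0.01 0 -0.174" --pt "-0.15 0.014 -0.008 0 -0.173" --pt "-0.15 0.015 -0.005 0 -0.173" --pt "-0.15 0 0 0 0" --pt "-0.15 0 0 0.02 0" --pt "-0.15 0 0 0.018 0" --pt "-1 0 0 0 0" --pt "-1 0 0 0 0" --pt "-1 0 0 0 0" --pt "-1 0 0 0 0"

```text
clock: 12.48
eef_pos: [486.7, 301.2, 81.2]
eef_rot: [3.139, 0.001, 2.85]
wrist_force: [2.0, 5.2, 1.7]
finger_gap: 11.6
finger_force: 25.0
```

Request:
arm_command --pt "-1 0 0 0 0.175" --pt "-1 0 0 0 0.175" --pt "-1 0 0 0 0.175" --pt "-1 0 0 0 0.175" --pt "-1 0 0 0 0.175" --pt "-1 0 0 0 0.165" --pt "-1 0 0 0 0" --pt "-1 0 0 0 0"

```text
clock: 13.48
eef_pos: [486.0, 300.6, 79.8]
eef_rot: [-3.141, -0.0, 1.81]
wrist_force: [2.9, 3.6, -8.4]
finger_gap: 11.5
finger_force: 25.0
```

Run:
```python
from p import *
a=cur(); print(a); x,y=566,193
plan(a,[(a[0],a[1],117,a[3],-.15),(x,y,117,2.93,-.15),(x,y,79,2.93,-.15)])
```

```text
(np.float64(485.9633097367075), np.float64(300.58865555855925), np.float64(79.7875053042209), np.float64(1.8096259851957317))
9 [[-0.15,0.0,0.0,-0.037,0.0],[-0.15,-0.018,0.007,0.0,-0.16],[-0.15,-0.018,0.005,0.0,-0.16],[-0.15,-0.019,0.002,0.0,-0.16],[-0.15,-0.019,-0.002,0.0,-0.16],[-0.15,-0.019,-0.005,0.0,-0.16],[-0.15,-0.018,-0.007,0.0,-0.16],[-0.15,-0.016,-0.01,0.0,-0.16],[-0.15,0.0,0.0,0.038,0.0]] end [566.1 193.2  78.8] 2.93
```

Request:
arm_command --pt "-0.15 0 0 0 0" --pt "-0.15 0 0 0 0" --pt "-0.15 0 0 -0.037 0" --pt "-0.15 -0.018 0.007 0 -0.16" --pt "-0.15 -0.018 0.005 0 -0.16" --pt "-0.15 -0.019 0.002 0 -0.16" --pt "-0.15 -0.019 -0.002 0 -0.16" --pt "-0.15 -0.019 -0.005 0 -0.16" --pt "-0.15 -0.018 -0.007 0 -0.16" --pt "-0.15 -0.016 -0.01 0 -0.16" --pt "-0.15 0 0 0 0" --pt "-0.15 0 0 0.02 0" --pt "-0.15 0 0 0.018 0" --pt "-1 0 0 0 0" --pt "-1 0 0 0 0" --pt "-1 0 0 0 0" --pt "-1 0 0 0 0"

```text
clock: 15.6
eef_pos: [566.5, 193.1, 79.9]
eef_rot: [3.141, 0.001, 2.93]
wrist_force: [1.0, 0.2, 1.5]
finger_gap: 12.0
finger_force: 25.0
```

Request:
arm_command --pt "-1 0 0 0 0.16" --pt "-1 0 0 0 0.16" --pt "-1 0 0 0 0.16" --pt "-1 0 0 0 0.16" --pt "-1 0 0 0 0.16" --pt "-1 0 0 0 0.16" --pt "-1 0 0 0 0.16" --pt "-1 0 0 0 0" --pt "-1 0 0 0 0"

```text
clock: 16.73
eef_pos: [566.5, 193.3, 78.8]
eef_rot: [3.141, -0.0, 1.81]
wrist_force: [4.1, 3.0, -8.5]
finger_gap: 11.6
finger_force: 25.0
```

Run:
```python
from p import *
a=cur(); print(a); x,y=472,206
plan(a,[(a[0],a[1],115,a[3],-.15),(x,y,115,1.81,-.15)])
```

```text
(np.float64(566.5270284237823), np.float64(193.279564910184), np.float64(78.81111200101226), np.float64(1.8095234729227845))
3 [[-0.15,0.0,0.0,-0.036,0.0],[-0.15,0.017,-0.044,0.0,0.0],[-0.15,0.018,-0.045,0.0,0.0]] end [471.8 206.2 114.8] 1.81
```

Request:
arm_command --pt "-0.15 0 0 0 0" --pt "-0.15 0 0 0 0" --pt "-0.15 0 0 -0.036 0" --pt "-0.15 0.017 -0.044 0 0" --pt "-0.15 0.018 -0.045 0 0" --pt "-0.15 0 0 0 0" --pt "-0.15 0 0 0 0"

```text
clock: 17.6
eef_pos: [472.3, 206.1, 116.0]
eef_rot: [3.14, -0.0, 1.81]
wrist_force: [0.0, -0.7, -0.9]
finger_gap: 40.4
finger_force: 0.0
```

```bash
python3 look.py
```

```text
[472.3 206.1 116.    1.8]
wrist [395. 102.] 773 [486.8 301.4] size 12.0 35.3 yaw 1.805 s 1.206 ztop 123.72704670576715
wrist [561. 172.] 1121 [580.9 287.1] size 11.9 35.2 yaw 1.808 s 1.203 ztop 124.14424676685275
wrist [321. 269.] 778 [472.7 207.4] size 11.1 34.9 yaw 1.804 s 1.207 ztop 123.4861594272206
wrist [474. 322.] 737 [565.6 197. ] size 11.2 27.9 yaw 1.808 s 1.203 ztop 124.124453956038
side [267. 304.] 211 [563.7 195.7] size 10.8 33.1 yaw 1.779 s 1.232 ztop 123.7685816198067
side [314. 339.] 220 [469.8 209.7] size 12.3 34.5 yaw 1.768 s 1.243 ztop 123.31015460839853
side [267. 385.] 299 [483.7 303.9] size 11.8 33.7 yaw 1.794 s 1.217 ztop 123.73449325417835
```

All four are at 1.20. Starting round two with mm.

Request:
arm_command --pt "-0.15 0 0 0.02 0" --pt "-0.15 0 0 0.021 0" --pt "-1 0 0 0 0" --pt "-1 0 0 0 0" --pt "-1 0 0 0 0" --pt "-1 0 0 0 0" --pt "-1 0 0 0 0.17" --pt "-1 0 0 0 0.17" --pt "-1 0 0 0 0.17" --pt "-1 0 0 0 0.17" --pt "-1 0 0 0 0.17" --pt "-1 0 0 0 0.17" --pt "-1 0 0 0 0.16" --pt "-1 0 0 0 0" --pt "-1 0 0 0 0"

```text
clock: 19.58
eef_pos: [471.6, 206.1, 73.4]
eef_rot: [3.142, -0.0, 0.63]
wrist_force: [6.7, 2.4, -16.4]
finger_gap: 11.2
finger_force: 25.0
```

Run:
```python
from p import *
a=cur(); print(a); x,y=580.5,287.5
plan(a,[(a[0],a[1],115,a[3],-.15),(x,y,115,1.81,-.15),(x,y,75,1.81,-.15)])
```

```text
(np.float64(471.592078409678), np.float64(206.05106343780815), np.float64(73.41525415371541), np.float64(0.6298323520346218))
9 [[-0.15,0.0,0.0,-0.042,0.0],[-0.15,0.019,0.0,0.0,-0.169],[-0.15,0.02,0.003,0.0,-0.168],[-0.15,0.018,0.006,0.0,-0.169],[-0.15,0.017,0.009,0.0,-0.168],[-0.15,0.015,0.012,0.0,-0.169],[-0.15,0.014,0.015,0.0,-0.169],[-0.15,0.01,0.016,0.0,-0.168],[-0.15,0.0,0.0,0.04,0.0]] end [580.6 287.4  75.4] 1.81
```

Request:
arm_command --pt "-0.15 0 0 0 0" --pt "-0.15 0 0 0 0" --pt "-0.15 0 0 -0.042 0" --pt "-0.15 0.019 0 0 -0.169" --pt "-0.15 0.02 0.003 0 -0.168" --pt "-0.15 0.018 0.006 0 -0.169" --pt "-0.15 0.017 0.009 0 -0.168" --pt "-0.15 0.015 0.012 0 -0.169" --pt "-0.15 0.014 0.015 0 -0.169" --pt "-0.15 0.01 0.016 0 -0.168" --pt "-0.15 0 0 0 0" --pt "-0.15 0 0 0.02 0" --pt "-0.15 0 0 0.022 0" --pt "-1 0 0 0 0" --pt "-1 0 0 0 0" --pt "-1 0 0 0 0" --pt "-1 0 0 0 0"

```text
clock: 21.7
eef_pos: [580.9, 287.5, 75.4]
eef_rot: [3.14, -0.0, 1.809]
wrist_force: [-0.4, -0.3, 4.2]
finger_gap: 11.6
finger_force: 25.0
```

Request:
arm_command --pt "-1 0 0 0 0.17" --pt "-1 0 0 0 0.17" --pt "-1 0 0 0 0.17" --pt "-1 0 0 0 0.17" --pt "-1 0 0 0 0.17" --pt "-1 0 0 0 0.17" --pt "-1 0 0 0 0.16" --pt "-1 0 0 0 0" --pt "-1 0 0 0 0"

```text
clock: 22.82
eef_pos: [580.4, 287.4, 73.0]
eef_rot: [-3.141, 0.0, 0.629]
wrist_force: [7.2, 3.8, -13.4]
finger_gap: 11.7
finger_force: 25.0
```

Run:
```python
from p import *
a=cur(); print(a); x,y=486.3,301
plan(a,[(a[0],a[1],115,a[3],-.15),(x,y,115,1.81,-.15),(x,y,75,1.81,-.15)])
```

```text
(np.float64(580.446598345294), np.float64(287.42239668985627), np.float64(72.96616646810361), np.float64(0.629393961134848))
9 [[-0.15,0.0,0.0,-0.042,0.0],[-0.15,-0.01,-0.009,0.0,-0.169],[-0.15,-0.008,-0.011,0.0,-0.168],[-0.15,-0.006,-0.013,0.0,-0.169],[-0.15,-0.004,-0.012,0.0,-0.169],[-0.15,-0.001,-0.014,0.0,-0.168],[-0.15,0.0,-0.014,0.0,-0.169],[-0.15,0.003,-0.013,0.0,-0.169],[-0.15,0.0,0.0,0.04,0.0]] end [486.  300.8  75. ] 1.81
```

Request:
arm_command --pt "-0.15 0 0 0 0" --pt "-0.15 0 0 0 0" --pt "-0.15 0 0 -0.042 0" --pt "-0.15 -0.01 -0.009 0 -0.169" --pt "-0.15 -0.008 -0.011 0 -0.168" --pt "-0.15 -0.006 -0.013 0 -0.169" --pt "-0.15 -0.004 -0.012 0 -0.169" --pt "-0.15 -0.001 -0.014 0 -0.168" --pt "-0.15 0 -0.014 0 -0.169" --pt "-0.15 0.003 -0.013 0 -0.169" --pt "-0.15 0 0 0 0"

```text
clock: 24.2
eef_pos: [485.8, 300.9, 116.9]
eef_rot: [3.141, -0.0, 1.81]
wrist_force: [-0.5, -0.8, -0.4]
finger_gap: 39.8
finger_force: 0.0
```

```bash
python3 look.py
```

```text
[485.8 300.9 116.9   1.8]
wrist [322. 267.] 809 [487.6 302.2] size 11.6 35.3 yaw 1.806 s 1.205 ztop 123.49854969344725
wrist [471. 321.] 1290 [580.7 287.4] size 35.1 12.6 yaw 0.637 s 2.374 ztop 121.01756643554353
wrist [394. 462.] 112 [564.3 185.8] size 3.2 21.1 yaw 1.816 s 1.195 ztop 121.93762360534257
side [267. 386.] 303 [484.3 303.7] size 11.7 34.7 yaw 1.76 s 1.251 ztop 122.8275396234036
```

Request:
arm_command --pt "-0.15 0 0 0.02 0" --pt "-0.15 0 0 0.022 0" --pt "-1 0 0 0 0" --pt "-1 0 0 0 0" --pt "-1 0 0 0 0" --pt "-1 0 0 0 0" --pt "-1 0 0 0 0.17" --pt "-1 0 0 0 0.17" --pt "-1 0 0 0 0.17" --pt "-1 0 0 0 0.17" --pt "-1 0 0 0 0.17" --pt "-1 0 0 0 0.17" --pt "-1 0 0 0 0.16" --pt "-1 0 0 0 0" --pt "-1 0 0 0 0"

```text
clock: 26.18
eef_pos: [485.6, 300.9, 73.9]
eef_rot: [-3.141, 0.001, 0.635]
wrist_force: [-0.8, 4.9, -8.4]
finger_gap: 11.9
finger_force: 25.0
```

Run:
```python
from p import *
a=cur(); print(a); x,y=566.3,193.3
plan(a,[(a[0],a[1],115,a[3],-.15),(x,y,115,1.81,-.15),(x,y,75,1.81,-.15)])
```

```text
(np.float64(485.5755185943407), np.float64(300.92200489780396), np.float64(73.85968190416864), np.float64(0.6348907311716558))
9 [[-0.15,0.0,0.0,-0.041,0.0],[-0.15,0.0,0.019,0.0,-0.168],[-0.15,-0.003,0.019,0.0,-0.168],[-0.15,-0.006,0.018,0.0,-0.168],[-0.15,-0.009,0.017,0.0,-0.167],[-0.15,-0.012,0.015,0.0,-0.168],[-0.15,-0.014,0.013,0.0,-0.168],[-0.15,-0.017,0.011,0.0,-0.168],[-0.15,0.0,0.0,0.04,0.0]] end [566.7 193.   74.9] 1.81
```

Request:
arm_command --pt "-0.15 0 0 0 0" --pt "-0.15 0 0 0 0" --pt "-0.15 0 0 -0.042 0" --pt "-0.15 0 0.019 0 -0.169" --pt "-0.15 -0.003 0.019 0 -0.169" --pt "-0.15 -0.006 0.018 0 -0.169" --pt "-0.15 -0.009 0.017 0 -0.168" --pt "-0.15 -0.012 0.015 0 -0.168" --pt "-0.15 -0.014 0.013 0 -0.168" --pt "-0.15 -0.017 0.011 0 -0.168" --pt "-0.15 0 0 0 0" --pt "-0.15 0 0 0.02 0" --pt "-0.15 0 0 0.022 0" --pt "-1 0 0 0 0" --pt "-1 0 0 0 0" --pt "-1 0 0 0 0" --pt "-1 0 0 0 0"

```text
clock: 28.3
eef_pos: [567.2, 192.8, 75.1]
eef_rot: [3.141, -0.0, 1.809]
wrist_force: [-2.8, -0.2, 4.5]
finger_gap: 12.0
finger_force: 25.0
```

Request:
arm_command --pt "-1 0 0 0 0.17" --pt "-1 0 0 0 0.17" --pt "-1 0 0 0 0.17" --pt "-1 0 0 0 0.17" --pt "-1 0 0 0 0.17" --pt "-1 0 0 0 0.17" --pt "-1 0 0 0 0.16" --pt "-1 0 0 0 0" --pt "-1 0 0 0 0"

```text
clock: 29.42
eef_pos: [566.4, 192.7, 73.8]
eef_rot: [-3.141, 0.001, 0.633]
wrist_force: [-4.6, 4.0, -8.5]
finger_gap: 12.1
finger_force: 25.0
```

Request:
arm_command --pt "-0.15 0 0 0 0" --pt "-0.15 0 0 0 0" --pt "-0.15 0 0 -0.06 0" --pt "0.7 0 0 -0.05 0" --pt "0.7 -0.03 0.03 -0.02 0" --pt "0.7 0 0 0 0" --pt "0.7 0 0 0 0"

```text
clock: 30.3
eef_pos: [560.6, 150.8, 204.3]
eef_rot: [3.141, -0.0, 0.63]
wrist_force: [-0.4, -0.6, 0.2]
finger_gap: 76.5
finger_force: 0.0
```

```bash
python3 look.py
```

```text
[560.6 150.8 204.3   0.6]
wrist [182.  94.] 590 [581.4 287. ] size 34.4 12.6 yaw 0.637 s 2.374 ztop 121.08875402702233
wrist [281. 189.] 535 [567.2 193.4] size 34.6 11.8 yaw 0.643 s 2.368 ztop 120.83702170978
wrist [102. 189.] 554 [488.1 301.5] size 34.8 12.4 yaw 0.634 s 2.377 ztop 121.252764905883
wrist [202. 270.] 643 [473.9 207.6] size 34.6 11.9 yaw 0.613 s 2.398 ztop 121.30806946257428
side [267. 304.] 246 [563.8 196.1] size 32.9 10.9 yaw 0.549 s 2.462 ztop 120.45665852002264
side [313. 337.] 259 [470.7 210.1] size 31.5 11.1 yaw 0.618 s 2.393 ztop 120.47151995759646
side [266. 384.] 315 [484.4 303.1] size 34.1 11.2 yaw 0.616 s 2.394 ztop 120.52423744396992
```

All four screws are at about 2.37–2.40, with level bar tops. Next I'll measure the slugs, pockets and crank.

```bash
cat > wheel.py <<'E'
from h import *
np.set_printoptions(precision=1,suppress=True)
from scipy.optimize import least_squares
def run(names=("top","side")):
  for n in names:
    c,W=cam(n); cv2.imwrite(f"pics/{n}_w.png",c["img"]); red,br,h=masks(c["img"])
    for cc,a,P in blobs(br,W,36,100,60):
        if abs(P[:,1].mean())<450 and np.ptp(P[:,0])<60:
            T=P[P[:,2]>P[:,2].max()-5]; print(n,"slug",cc,a,np.array(cv2.minAreaRect(T[:,:2].astype(np.float32))[0]),P[:,2].max())
    box=(W[...,0]>360)&(W[...,0]<660)&(W[...,1]<-120)&(W[...,1]>-420)
    m=box&(W[...,2]>28)&(W[...,2]<41)&(h[...,2]<70)
    pk=[]
    for cc,a,P in blobs(m,W,28,41,50):
        mn,(w,l),an=cv2.minAreaRect(P[:,:2].astype(np.float32)); print(n,"dark",cc,a,np.array(mn),w,l,an%90,P[:,2].mean())
        if 35<w<60 and 35<l<60: pk.append(mn)
    m=box&(W[...,2]>65)&(W[...,2]<118)&(h[...,2]<60)
    for cc,a,P in blobs(m,W,65,118,15): print(n,"black",cc,a,P.mean(0),P.min(0),P.max(0))
    for cc,a,P in blobs(red&box,W,20,60,8): print(n,"mark",P.mean(0))
    pk=np.array(pk)
    if len(pk)>=3:
        f=least_squares(lambda q:np.hypot(pk[:,0]-q[0],pk[:,1]-q[1])-78,[508,-270]); print(n,"axle",f.x,f.fun,"angles",np.degrees(np.arctan2(pk[:,1]-f.x[1],pk[:,0]-f.x[0])))
run()
E
python3 wheel.py
```

```text
top slug [320. 226.] 219 [628.4   6.5] 46.192052190926574
top slug [331. 309.] 223 [445.5 -21. ] 46.25230229739941
top dark [448. 244.] 397 [ 595.  -277.8] 45.503501892089844 45.036827087402344 80.14167022705078 36.49066970679676
top dark [411. 261.] 396 [ 553.4 -194.7] 44.56285095214844 45.29867935180664 62.88099670410156 36.491653580047306
top dark [477. 274.] 407 [ 528.7 -342. ] 45.080169677734375 44.797061920166016 8.45031452178955 36.63230905055162
top dark [417. 303.] 430 [ 462.3 -208.3] 44.12168884277344 44.248165130615234 45.27642822265625 36.46100394626437
top black [420. 217.] 25 [ 647.8 -209.5   70.6] [ 641.4 -227.8   65.1] [ 658.5 -203.    77.7]
top black [466. 311.] 142 [ 446.6 -291.9  103. ] [ 437.8 -306.8   66.9] [ 455.9 -284.7  114.7]
top mark [ 395.4 -277.    43.1]
top axle [ 517.8 -264.2] [0.4 0.1 0.6 0.8] angles [ -9.9  62.9 -82.  134.8]
side slug [302. 248.] 229 [627.9   9.4] 44.6240084047447
side slug [393. 276.] 276 [443.7 -17.3] 44.230080045827435
side dark [418. 176.] 162 [ 529.1 -345.2] 45.2108268737793 37.04938507080078 9.261186599731445 36.1454706434134
side dark [381. 180.] 166 [ 594.9 -282.5] 39.119136810302734 42.58374786376953 79.27117919921875 35.96907856050375
side dark [349. 188.] 57 [ 644.3 -228.6] 65.26649475097656 19.208518981933594 77.34465789794922 33.794587612876136
side dark [382. 205.] 214 [ 553.5 -199.5] 42.804508209228516 40.022727966308594 63.484439849853516 36.030634746561496
side dark [423. 216.] 233 [ 461.7 -211.9] 45.924076080322266 38.58839797973633 39.51017761230469 36.25519341837734
side black [448. 179.] 208 [ 444.1 -288.    93. ] [ 434.3 -302.4   65. ] [ 455.1 -281.6  113.3]
side mark [ 393.1 -273.1   35.9]
side axle [ 517.3 -268. ] [ 0.1  0.9 -0.5  1. ] angles [-81.3 -10.6  62.1 134.7]
```

Run:
```python
from p import *
plan(cur(),[(445,-19,110,0,.5)])
```

```text
4 [[0.5,-0.048,0.017,0.023,0.158],[0.5,-0.045,0.025,0.024,0.157],[0.5,-0.041,0.032,0.023,0.158],[0.5,-0.035,0.037,0.024,0.158]] end [445.1 -18.7 109.7] -0.0
```

Request:
arm_command --pt "0.5 -0.048 0.017 0.023 0.158" --pt "0.5 -0.045 0.025 0.024 0.157" --pt "0.5 -0.041 0.032 0.023 0.158" --pt "0.5 -0.035 0.037 0.024 0.158" --pt "0.5 0 0 0 0" --pt "0.5 0 0 0 0" --pt "0.5 0 0 0 0"

```text
clock: 31.38
eef_pos: [445.9, -18.4, 110.8]
eef_rot: [3.142, -0.001, 0.001]
wrist_force: [-0.6, 0.1, -0.6]
finger_gap: 70.7
finger_force: 0.0
```

```bash
cat > slug.py <<'E'
from h import *; from p import cur
np.set_printoptions(precision=1,suppress=True); print(np.array(cur()))
import sys
for n in sys.argv[1:]:
    c,W=cam(n); cv2.imwrite(f"pics/{n}_s.png",c["img"]); _,br,_=masks(c["img"])
    for cc,a,P in blobs(br,W,15,110,60):
        if abs(P[:,1].mean())>400 or np.ptp(P[:,0])>70: continue
        T=P[P[:,2]>np.percentile(P[:,2],98)-4]; r=cv2.minEnclosingCircle(T[:,:2].astype(np.float32)); print(n,cc,a,"circle",np.array(r[0]),r[1],"ztop",np.percentile(P[:,2],98))
E
python3 slug.py wrist side
```

```text
[445.9 -18.4 110.8   0. ]
wrist [321. 218.] 245 circle [447.4 -20.5] 19.289596557617188 ztop 42.6134268259996
side [302. 250.] 290 circle [628.1  10.4] 19.935680389404297 ztop 43.29684236023335
side [392. 278.] 343 circle [443.7 -17.8] 19.771419525146484 ztop 43.322842817157635
side [145. 329.] 874 circle [746.3 291.6] 78.63400268554688 ztop 30.663928542714032
```

View pics/wrist_s.png

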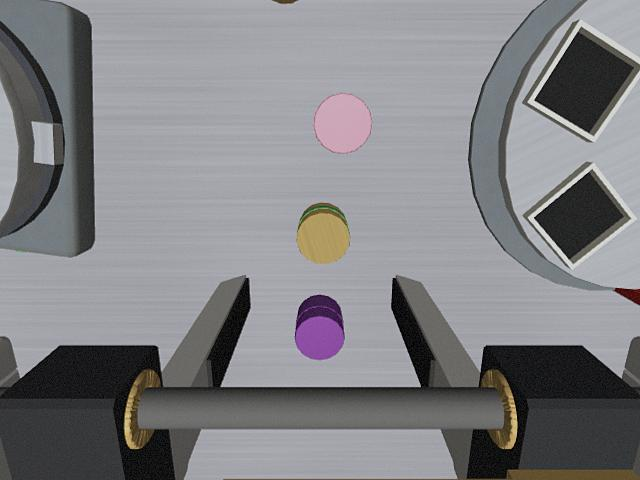

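The wrist view shows the brass slug at (323,233), centred between the fingers, with pink at (343,123) and purple at (320,328) clear of them. I'll descend to a true tip height of about 12 mm.

Request:
arm_command --pt "0.5 0 0.001 0.05 0" --pt "0.5 0 0 0.05 0" --pt "0.5 0 0 0.025 0" --pt "0.5 0 0 0 0" --pt "-1 0 0 0 0" --pt "-1 0 0 0 0" --pt "-1 0 0 0 0" --pt "-1 0 0 0 0" --pt "-1 0 0 0 0" --pt "-1 0 0 0 0" --newtons 20

```text
clock: 32.72
eef_pos: [445.5, -20.2, -14.1]
eef_rot: [3.142, -0.001, -0.001]
wrist_force: [-1.1, 0.3, 7.6]
finger_gap: 39.8
finger_force: 20.0
```

Request:
arm_command --pt "-1 0 0 -0.03 0" --pt "-1 0 0 -0.06 0" --pt "-1 0.005 0.04 -0.02 0" --pt "-1 0.004 0.05 0 0" --pt "-1 0.004 0.05 0 0" --pt "-1 0.003 0.05 0 0" --pt "-1 0 0 0 0" --pt "-1 0 0 0 0"

```text
clock: 33.72
eef_pos: [460.6, -209.6, 95.1]
eef_rot: [-3.141, 0.001, -0.002]
wrist_force: [0.3, 0.6, -1.0]
finger_gap: 39.4
finger_force: 20.0
```

```bash
python3 - <<'E'
import wheel
E
python3 -c "
import wheel" >/dev/null 2>&1
python3 - <<'E'
import sys,io,contextlib
with contextlib.redirect_stdout(io.StringIO()): import wheel
wheel.run(("wrist",))
from p import cur; print(cur())
from cell import manip; s=manip.read_state(); print(s["wrist_force"],s["finger_gap"])
E
```

```text
top slug [320. 226.] 220 [627.3   6.5] 47.19164283816963
top dark [447. 243.] 377 [ 594.7 -277.5] 46.38984680175781 45.46657180786133 79.89063262939453 36.525125623713826
top dark [411. 262.] 413 [ 553.8 -194.8] 46.45055389404297 45.390830993652344 63.84137725830078 36.444426610052254
top black [420. 217.] 25 [ 647.3 -209.5   71.4] [ 642.1 -227.1   65.1] [ 658.3 -202.9   78.2]
side slug [302. 248.] 227 [627.8   9.5] 43.638740196017466
side dark [415. 175.] 113 [ 536.8 -344.8] 32.330196380615234 40.10591506958008 11.60444164276123 35.95946191189953
side dark [381. 180.] 170 [ 595.  -281.2] 38.49244689941406 43.64031982421875 82.89519500732422 36.26856467510119
side dark [349. 188.] 72 [ 644.1 -229.5] 63.59332275390625 19.47963523864746 77.701416015625 34.024536048329
side dark [381. 205.] 215 [ 554.  -198.2] 43.23915100097656 42.78702163696289 62.803245544433594 36.215540465920405
side dark [423. 216.] 236 [ 462.5 -212.9] 44.45490646362305 40.73820114135742 43.087913513183594 36.147061508197275
side black [448. 179.] 209 [ 444.1 -287.9   93. ] [ 434.1 -304.3   65.2] [ 454.9 -280.7  11
[... 280 characters left out ...]
9 [ 553.1 -193.7] 49.5128173828125 49.89708709716797 62.37171936035156 36.96612907368004
wrist dark [519. 144.] 5328 [ 528.3 -341.7] 49.19204330444336 48.25835037231445 8.29631519317627 36.93497892528532
wrist dark [315. 232.] 3176 [ 461.5 -207.1] 49.020477294921875 48.52793502807617 44.710548400878906 37.04492181329682
wrist black [470. 293.] 2690 [ 451.3 -293.8  100.2] [ 436.7 -308.    65. ] [ 459.4 -285.1  114.1]
wrist mark [ 398.  -280.8   39.4]
wrist axle [ 517.1 -263.4] [0.4 0.5 1.1 1.1] angles [ -9.9  62.6 -81.9 134.7]
(np.float64(460.98440035723434), np.float64(-209.64712121211318), np.float64(95.45578605088714), np.float64(-0.0003795912386443945))
[ 0.7 -0.5 -1. ] 39.831204758192314
```

Request:
arm_command --pt "-1 0.001 -0.002 0.035 0" --pt "-1 0 0 0.025 0" --pt "-1 0 0 0.006 0" --pt "-1 0 0 0.004 0" --pt "-1 0 0 0.002 0" --pt "-1 0 0 0 0"

```text
clock: 34.83
eef_pos: [462.1, -208.3, 23.9]
eef_rot: [3.141, -0.001, -0.001]
wrist_force: [-0.3, -0.3, -1.3]
finger_gap: 39.8
finger_force: 20.0
```

Request:
arm_command --pt "-1 0 0 0.001 0" --pt "-1 0 0 0.001 0" --pt "-1 0 0 0 0"

```text
clock: 35.2
eef_pos: [462.0, -208.2, 21.9]
eef_rot: [3.141, -0.0, -0.001]
wrist_force: [-2.0, 1.3, 6.4]
finger_gap: 40.0
finger_force: 20.0
```

Request:
arm_command --pt "0.2 0 0 0 0" --pt "0.2 0 0 0 0" --pt "0.2 0 0 -0.05 0" --pt "0.2 0 0 -0.05 0" --pt "0.5 0.033 -0.043 0 0" --pt "0.5 0.033 -0.043 0 0" --pt "0.5 0.033 -0.043 0 0" --pt "0.5 0.033 -0.043 0 0" --pt "0.5 0.034 -0.043 0 0" --pt "0.5 0 0 0 0" --pt "0.5 0 0 0 0"

```text
clock: 36.58
eef_pos: [627.7, 6.4, 120.9]
eef_rot: [3.141, 0.001, -0.001]
wrist_force: [0.0, 0.2, 0.3]
finger_gap: 70.6
finger_force: 0.0
```

```bash
python3 slug.py wrist top side
```

```text
[627.7   6.4 120.9  -0. ]
wrist [22. 41.] 434 circle [767.3 222.3] 13.469987869262695 ztop 27.799429463156503
wrist [319. 210.] 207 circle [632.8   6.8] 19.124292373657227 ztop 42.31442957286493
top [198. 169.] 384 circle [754.7 295.6] 83.62554931640625 ztop 32.060206673040035
top [421. 303.] 271 circle [ 462.6 -207.5] 19.02475357055664 ztop 80.93118987284281
side [425. 206.] 251 circle [ 459.  -205.1] 19.738780975341797 ztop 79.10767756537246
side [422. 219.] 81 circle [ 457.1 -198. ] 17.7966365814209 ztop 51.84168419161454
side [302. 250.] 290 circle [627.7  10.2] 19.79697036743164 ztop 43.456750550817134
side [145. 329.] 880 circle [747.7 291.1] 78.35697937011719 ztop 30.385102524631936
```

Request:
arm_command --pt "0.5 0.002 0 0.06 0" --pt "0.5 0 0 0.05 0" --pt "0.5 0 0 0.025 0" --pt "0.5 0 0 0 0" --pt "-1 0 0 0 0" --pt "-1 0 0 0 0" --pt "-1 0 0 0 0" --pt "-1 0 0 0 0" --pt "-1 0 0 0 0" --pt "-1 0 0 0 0" --newtons 20

```text
clock: 37.98
eef_pos: [630.5, 6.6, -12.9]
eef_rot: [3.142, -0.001, -0.001]
wrist_force: [-0.9, -0.4, 5.3]
finger_gap: 39.9
finger_force: 20.0
```

Request:
arm_command --pt "-1 0 0 -0.03 0" --pt "-1 0 0 -0.06 0" --pt "-1 -0.015 0.04 -0.02 0" --pt "-1 -0.02 0.054 0 0" --pt "-1 -0.02 0.054 0 0" --pt "-1 -0.021 0.053 0 0" --pt "-1 0 0 0 0" --pt "-1 0 0 0 0"

```text
clock: 38.98
eef_pos: [554.0, -193.9, 96.3]
eef_rot: [-3.141, 0.0, -0.001]
wrist_force: [-0.3, 0.9, -1.7]
finger_gap: 39.6
finger_force: 20.0
```

```bash
python3 slug.py wrist
python3 - <<'E'
import sys,io,contextlib
with contextlib.redirect_stdout(io.StringIO()): import wheel
wheel.run(("wrist",))
E
```

```text
[ 554.  -193.9   96.3   -0. ]
wrist [341. 363.] 607 circle [ 469.6 -208.2] 18.26223373413086 ztop 77.9668317930445
wrist slug [360. 347.] 62 [ 475.5 -223.1] 51.610088741266026
wrist slug [341. 364.] 628 [ 475.4 -208.6] 79.10775568481361
wrist dark [442. 186.] 4955 [ 593.5 -277. ] 48.37651062011719 49.227176666259766 80.40081787109375 36.98808003781324
wrist dark [320. 234.] 2970 [ 552.4 -193.9] 49.25947189331055 48.19717788696289 62.42830276489258 37.035733425805056
wrist dark [523. 277.] 3738 [ 527.  -342.3] 47.1868896484375 48.022769927978516 8.489267349243164 37.01919504304002
wrist dark [407. 280.] 91 [ 524.9 -257.8] 9.683662414550781 26.1490478515625 32.18134689331055 38.88923893726161
wrist dark [367. 354.] 99 [ 464.9 -230.2] 25.237361907958984 4.583726406097412 19.154094696044922 37.04969110660203
wrist dark [307. 362.] 158 [ 457.1 -183.5] 18.456459045410156 8.858366966247559 45.98988723754883 37.18125391257545
wrist axle [ 517.  -264.2] [-0.4  0.7  0.7] angles [ -9.5  63.3 -82.7]
```

Request:
arm_command --pt "-1 0 0 0.035 0" --pt "-1 0 0 0.025 0" --pt "-1 0 0 0.006 0" --pt "-1 0 0 0.005 0" --pt "-1 0 0 0.001 0" --pt "-1 0 0 0.001 0" --pt "-1 0 0 0 0"

```text
clock: 40.05
eef_pos: [554.1, -194.3, 23.7]
eef_rot: [3.141, -0.001, -0.001]
wrist_force: [0.3, 0.3, -0.3]
finger_gap: 39.5
finger_force: 20.0
```

Request:
arm_command --pt "-1 0 0 0.001 0" --pt "0.2 0 0 0 0" --pt "0.2 0 0 0 0" --pt "0.2 0 0 -0.05 0" --pt "0.2 0 0 -0.05 0" --pt "0.2 -0.035 0.034 0 0" --pt "0.2 -0.036 0.035 0 0" --pt "0.2 -0.036 0.035 0 0" --pt "0.2 0 0 0 0" --pt "0.2 0 0 0 0"

```text
clock: 41.3
eef_pos: [447.1, -297.9, 122.4]
eef_rot: [-3.142, -0.0, -0.001]
wrist_force: [0.4, -0.3, 0.2]
finger_gap: 56.5
finger_force: 0.0
```

```bash
python3 slug.py top side wrist
python3 - <<'E'
import sys,io,contextlib
with contextlib.redirect_stdout(io.StringIO()): import wheel
wheel.run(("wrist",))
E
```

```text
[ 447.1 -297.9  122.4   -0. ]
top [199. 169.] 373 circle [749.3 295.1] 84.41084289550781 ztop 31.722660652351856
top [414. 259.] 262 circle [ 553.1 -193.8] 19.320802688598633 ztop 81.39192708141263
top [421. 303.] 272 circle [ 462.7 -207.2] 19.16280174255371 ztop 81.12702818878358
side [383. 194.] 244 circle [ 552.1 -191.4] 19.702762603759766 ztop 79.34243932368094
side [425. 206.] 251 circle [ 461.4 -204.4] 19.89504051208496 ztop 78.9571585000192
side [381. 208.] 75 circle [ 545.2 -182.4] 16.186309814453125 ztop 52.84326347076562
side [422. 219.] 80 circle [ 457.8 -196.3] 16.72830581665039 ztop 52.553697107597934
side [145. 330.] 882 circle [746.5 291.9] 78.78672790527344 ztop 30.266696118072765
wrist [179.  85.] 469 circle [ 553.2 -197.3] 19.39657974243164 ztop 78.50560159827184
wrist [194.  90.] 262 circle [ 549.5 -206.3] 16.15294647216797 ztop 51.33543206779607
wrist [217. 202.] 233 circle [ 469.4 -219.5] 15.0385103225708 ztop 51.33186131670089
wrist [205. 208.] 411 circle [ 468.4 -212.6] 18.253536224365234 ztop 78.20851574169572
wrist slug [180.  84.] 451 [ 551.6 -207.6] 79.7093
[... 171 characters left out ...]
4.5] 79.0183959625588
wrist dark [288.  30.] 4461 [ 591.  -275.3] 49.34651184082031 41.73613357543945 80.43787384033203 36.95779970244955
wrist dark [186.  88.] 1241 [ 553.7 -192.8] 47.909210205078125 49.47636795043945 62.279449462890625 36.98038963577966
wrist dark [379. 123.] 4930 [ 528.  -340.6] 49.846805572509766 49.73672866821289 8.075650215148926 36.99730325232265
wrist dark [207. 203.] 944 [ 462.1 -205.9] 49.24055099487305 47.5958251953125 44.207698822021484 37.1191445046574
wrist black [319. 256.] 1680 [ 451.1 -297.3  103.8] [ 436.2 -308.7   65.6] [ 459.  -285.6  114. ]
wrist mark [ 397.5 -279.1   39. ]
wrist axle [ 515.3 -262.4] [-1.2  1.5  1.2 -0.4] angles [ -9.6  61.1 -80.8 133.3]
```

View pics/wrist_s.png

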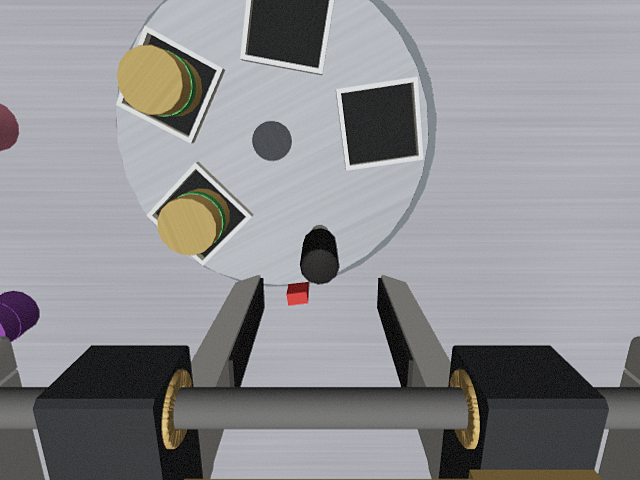

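Both slugs sit in their pockets, at wrist view (155,80) and (190,225), about 1 mm from centre. The black crank at (319,260) is between the fingers, and the red mark is at (298,294). I'll grip the crank.

Request:
arm_command --pt "0.2 0 0 0.04 0" --pt "0.2 0 0 0.038 0" --pt "0.2 0 0 0 0" --pt "-1 0 0 0 0" --pt "-1 0 0 0 0" --pt "-1 0 0 0 0" --pt "-1 0 0 0 0" --newtons 20

```text
clock: 42.48
eef_pos: [447.1, -298.3, 45.0]
eef_rot: [3.141, -0.001, -0.001]
wrist_force: [0.1, 0.4, 5.0]
finger_gap: 23.5
finger_force: 20.0
```

Run:
```python
import numpy as np
from p import cur
x,y=cur()[:2]; C=np.array([517.,-264.]); print(x,y,np.hypot(x-C[0],y-C[1]))
a0=np.degrees(np.arctan2(y-C[1],x-C[0]))%360; print(a0)
N=38; ang=np.linspace(a0,186.3-360,N+1)
p=np.array([x,y]); rows=[]
for i in range(1,N+1):
    t=C+78*np.array([np.cos(np.radians(ang[i])),np.sin(np.radians(ang[i]))])
    d=((t-p)/1000).round(3); p=p+d*1000; rows.append([-1,float(d[0]),float(-d[1])+0.,0,0])
print(rows[:19]);print(rows[19:])
```

```text
447.05564002778493 -298.29791851781545 77.90096730193733
206.12148598781886
[[-1, -0.005, -0.013, 0, 0], [-1, -0.003, -0.013, 0, 0], [-1, 0.0, -0.014, 0, 0], [-1, 0.002, -0.013, 0, 0], [-1, 0.005, -0.013, 0, 0], [-1, 0.006, -0.012, 0, 0], [-1, 0.009, -0.01, 0, 0], [-1, 0.01, -0.009, 0, 0], [-1, 0.012, -0.007, 0, 0], [-1, 0.012, -0.005, 0, 0], [-1, 0.014, -0.003, 0, 0], [-1, 0.013, 0.0, 0, 0], [-1, 0.014, 0.002, 0, 0], [-1, 0.012, 0.004, 0, 0], [-1, 0.012, 0.007, 0, 0], [-1, 0.011, 0.008, 0, 0], [-1, 0.009, 0.011, 0, 0], [-1, 0.007, 0.011, 0, 0], [-1, 0.005, 0.013, 0, 0]]
[[-1, 0.002, 0.013, 0, 0], [-1, 0.001, 0.014, 0, 0], [-1, -0.002, 0.013, 0, 0], [-1, -0.005, 0.013, 0, 0], [-1, -0.006, 0.012, 0, 0], [-1, -0.009, 0.011, 0, 0], [-1, -0.01, 0.009, 0, 0], [-1, -0.012, 0.007, 0, 0], [-1, -0.012, 0.005, 0, 0], [-1, -0.014, 0.002, 0, 0], [-1, -0.013, 0.001, 0, 0], [-1, -0.014, -0.003, 0, 0], [-1, -0.012, -0.004, 0, 0], [-1, -0.012, -0.006, 0, 0], [-1, -0.011, -0.009, 0, 0], [-1, -0.009, -0.01, 0, 0], [-1, -0.007, -0.012, 0, 0], [-1, -0.005, -0.012, 0, 0], [-1, -0.003, -0.014, 0, 0]]
```

Request:
arm_command --pt "-1 -0.005 -0.013 0 0" --pt "-1 -0.003 -0.013 0 0" --pt "-1 0 -0.014 0 0" --pt "-1 0.002 -0.013 0 0" --pt "-1 0.005 -0.013 0 0" --pt "-1 0.006 -0.012 0 0" --pt "-1 0.009 -0.01 0 0" --pt "-1 0.01 -0.009 0 0" --pt "-1 0.012 -0.007 0 0"

```text
clock: 43.6
eef_pos: [482.4, -192.1, 44.9]
eef_rot: [-3.139, 0.002, -0.001]
wrist_force: [-7.1, 10.3, 12.8]
finger_gap: 23.8
finger_force: 20.0
```

Request:
arm_command --pt "-1 0.012 -0.005 0 0" --pt "-1 0.014 -0.003 0 0" --pt "-1 0.013 0 0 0" --pt "-1 0.014 0.002 0 0" --pt "-1 0.012 0.004 0 0" --pt "-1 0.012 0.007 0 0" --pt "-1 0.011 0.008 0 0" --pt "-1 0.009 0.011 0 0" --pt "-1 0.007 0.011 0 0" --pt "-1 0.005 0.013 0 0"

```text
clock: 44.85
eef_pos: [591.9, -242.5, 45.0]
eef_rot: [3.141, 0.0, -0.001]
wrist_force: [-8.9, 0.1, 9.8]
finger_gap: 23.9
finger_force: 20.0
```

Request:
arm_command --pt "-1 0.002 0.013 0 0" --pt "-1 0.001 0.014 0 0" --pt "-1 -0.002 0.013 0 0" --pt "-1 -0.005 0.013 0 0" --pt "-1 -0.006 0.012 0 0" --pt "-1 -0.009 0.011 0 0" --pt "-1 -0.01 0.009 0 0" --pt "-1 -0.012 0.007 0 0" --pt "-1 -0.012 0.005 0 0" --pt "-1 -0.014 0.002 0 0"

```text
clock: 46.1
eef_pos: [524.9, -339.9, 45.0]
eef_rot: [-3.14, -0.001, -0.001]
wrist_force: [1.1, 10.5, 8.7]
finger_gap: 23.9
finger_force: 20.0
```

Request:
arm_command --pt "-1 -0.013 0.001 0 0" --pt "-1 -0.014 -0.003 0 0" --pt "-1 -0.012 -0.004 0 0" --pt "-1 -0.012 -0.006 0 0" --pt "-1 -0.011 -0.009 0 0" --pt "-1 -0.009 -0.01 0 0" --pt "-1 -0.007 -0.012 0 0" --pt "-1 -0.005 -0.012 0 0" --pt "-1 -0.003 -0.014 0 0" --pt "-1 0 0 0 0" --pt "-1 0 0 0 0" --pt "-1 0 0 0 0"

```text
clock: 47.6
eef_pos: [438.9, -271.9, 44.9]
eef_rot: [3.141, -0.0, -0.001]
wrist_force: [-2.5, 0.8, 8.7]
finger_gap: 23.7
finger_force: 20.0
```

Request:
arm_command --pt "0.1 0 0 0 0" --pt "0.1 0 0 0 0" --pt "0.1 0 0 0 0" --pt "0.1 0 0 -0.03 0" --pt "0.1 0 0 -0.06 0" --pt "0.1 0 0 -0.05 0" --pt "0.1 0 0 0 0" --pt "0.1 0 0 0 0" --pt "0.1 0 0 0 0"

```text
clock: 48.72
eef_pos: [438.3, -271.8, 182.8]
eef_rot: [-3.14, 0.002, -0.001]
wrist_force: [-0.1, 0.0, -0.4]
finger_gap: 51.8
finger_force: 0.0
```

```bash
python3 slug.py top
python3 - <<'E'
import sys,io,contextlib
with contextlib.redirect_stdout(io.StringIO()): import wheel
wheel.run(("wrist","side"))
E
python3 - <<'E'
import cv2,numpy as np
a=cv2.resize(cv2.imread("pics/wrist_w.png"),(400,300));b=cv2.resize(cv2.imread("pics/side_w.png"),(400,300));cv2.imwrite("pics/end.png",np.hstack([a,b]))
E
```

```text
[ 438.3 -271.8  182.8   -0. ]
top [199. 169.] 370 circle [764.7 296.5] 83.43900299072266 ztop 31.6200436822175
top [421. 250.] 267 circle [ 573.6 -209.5] 19.204431533813477 ztop 81.47754320064898
top [414. 293.] 282 circle [ 482.9 -192.8] 19.505962371826172 ztop 80.7562910824254
wrist slug [237. 157.] 154 [ 492.8 -203.8] 78.71398404462354
wrist slug [249. 157.] 69 [ 491.  -209.9] 50.381534005770334
wrist dark [355.  39.] 3876 [ 585.9 -300.9] 49.657676696777344 48.85875701904297 61.20301055908203 36.91342125680728
wrist dark [251.  62.] 1050 [ 574.3 -208.9] 48.421722412109375 49.85369873046875 43.17009353637695 36.99996880597395
wrist dark [397. 143.] 3192 [ 502.  -340.3] 49.154537200927734 49.455135345458984 79.13908386230469 36.982920390398604
wrist dark [236. 156.] 837 [ 483.4 -191.4] 49.636695861816406 48.07506561279297 25.192426681518555 37.0954502834059
wrist black [320. 229.] 1016 [ 443.1 -272.4  105. ] [ 428.5 -283.4   65.7] [ 451.4 -260.7  114.6]
wrist mark [ 397.3 -278.9   39.1]
wrist axle [ 517.4 -262.8] [0.4 0.4 1.  1. ] angles [ -29.1   43.4 -101.2  115.5]
side slug [378. 188.] 231 [ 570.8 -207.7] 79.77755735961898
side slug [376. 201.] 69 [ 565.9 -195.2] 52.10198863483765
side slug [413. 206.] 260 [ 481.4 -191.5] 80.1647628457921
side slug [411. 219.] 77 [ 476.5 -179.1] 52.68054485456844
side dark [389. 176.] 158 [ 586.3 -305.6] 41.735633850097656 40.34968185424805 63.519954681396484 36.20362285029815
side dark [428. 179.] 166 [ 502.7 -344.9] 40.34394836425781 42.3424186706543 77.98503875732422 36.29352005793435
side dark [349. 188.] 74 [ 645.3 -233.7] 73.44454193115234 19.097728729248047 80.69571685791016 34.077944550367086
side black [355. 170.] 23 [ 643.1 -237.7   74.4] [ 639.3 -263.5   67.1] [ 647.1 -210.4   79.8]
side black [448. 186.] 216 [ 436.5 -263.    93.5] [ 426.6 -279.9   65. ] [ 447.5 -256.3  113.2]
side mark [ 393.3 -276.1   43.1]
```

View pics/end.png

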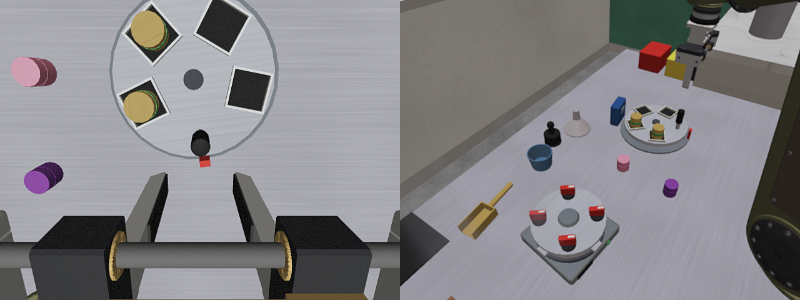

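The final picture shows both slugs in their pockets, within about 2 mm of centre. The handle at wrist view (200,142) lines up with the red mark at (204,161): about 187° for each. The screws are tight and nothing is touching the robot, so I'm handing the job in.

```bash
python3 -c "
from cell import ticket; print(ticket.sign_off())"
```

```text
the job is handed in; nothing more can be done
None
```

The job is handed in, with no pass/fail result returned: all four screws are tight (about 2.37–2.40 rad), both brass slugs are in pockets, and the wheel is one full turn past the mark with its handle back on it; the reported TCP read about 26 mm lower than the real fingertips, so my first grip closed above the bar without touching it and I allowed for the offset after that.

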